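# Unclip the mixer tube and lay it in the cold cabinet's tray

### The arm

A 6-joint arm with a two-finger parallel gripper is mounted at the origin on the work surface. World frame = base frame: x ahead of the robot, y to its left, z up, the work surface at z = 0. Lengths are in m, angles in degrees, forces in N, time in s.
With the tool pointing down it reaches from about 0.275 to 0.725 m from the base axis. Payload 15.9 kg.
Tool frame: the origin (TCP) lies midway between the tips of the shut fingers; the grasp point (between the pads) lies 19 mm behind it; y points along the fingers, z is the direction in which the jaws open and shut, and the axes are right-handed (so a half turn about y gives the same grasp; the last joint's range is limited). The gripper opens to 85 mm and grips with 20 to 120 N. Pads are 22 mm wide; open, the fingers measure 114 mm over their backs; the gripper's body (76 mm by 85 mm) begins 54 mm behind the grasp point. The pads swing forward as they close: fully open they stand 13 mm farther back than shut.
Start: joints at [-68.812, 12.198, -1.971, 75.831, 0, 90], TCP at [0.181, -0.466, 0.231] pointing down, gripper open.
Joint ranges: [-170.91, 170.91], [-42.67, 98.43], [-65.05, 77.54], [-120.47, 116.71], [-90, 82.35], [-180, 180]. Speed limits (degrees/s): [108.29, 108.29, 136.94, 147.25, 180, 180].

### API

Orientations are given as [roll, pitch, yaw] about the fixed x, y, z axes, in that order (R = Rz(yaw) Ry(pitch) Rx(roll)).
In Python, from workcell import bot, capture gives the robot as it stands.
- The arm moves only by the tool move_arm, never from a script. Its argument "commands" is a list of rows, each a list of 2 entries, a list of its own where there are three numbers: the shift along the tool's x, y, z in cm, then the turn about the tool's y in degrees. In form: [[[x, y, z], turn], ...]. A call has 1 to 8 rows; each row is the pose to reach, as a shift and turn from the pose commanded when the call began, along the tool's axes at that moment; what a row does not reach only later rows make up. A row lasts 1/8 s, in which the tool goes at most 62.5 mm and 10.7 degrees, less where a joint would pass 70% of its speed; a pose out of reach is approached as far as the arm can. A call with a gripper value outside its range is refused whole. "claw" is the closure in counts, from 0 (fully open) to 255 (shut), set as the call begins (left out, the last holds). The fingers move at their own pace and stop on an object; "force" is the grip in N (left out, the last holds). Time passes only in rows, so rows that repeat a pose let the fingers close. It gives the time, the measured TCP pose, the force and the opening at its end, in the units of the state.
- bot.read_state(): the state, without advancing time (a new reading comes with each control period).
- capture(name): name is "side" or "top" or "wrist"; returns a dict with "image" (480x640x3 uint8, blue, green, red), "fx", "fy", "cx", "cy" (pixels), "k1" (the pictures are not rectified: a ray, as slopes to the right and down, at radius r is drawn at 1 + k1 r^2 times it, then the intrinsics apply), "rvec" (rotation vector, rad) and "tvec" (3), from world to camera coordinates, as OpenCV has them; the wrist camera has in their place "hand_eye" (4x4, takes a point from camera to tool coordinates, whose origin is the TCP and whose axes are the tool frame's). Camera axes: x right, y down, z forward; pixel columns grow to the right and rows downward; lengths in m; the calibration is good to about 2 mm. A picture is of the moment at which its call begins: read the wrist's pose just before it. There is no depth.
- bot.hand_in(): hands the job in, once; it reports no verdict.
The state is a dict: "t": time; "joint_positions": joint angles; "qd": joint speeds; "joint_torque": joint torques, N m; "tool_pos": TCP position; "eef_rot": TCP orientation; "ft_force": force on the tool from outside, world axes, zero at the start; "moment": the same for the moment, N m; "gripper_width": finger opening in m.
Only numpy, scipy, OpenCV 4.12 (cv2) and the standard library are available. Lean on these libraries where they do the work, as an engineer would, in place of code of your own. Each camera call takes 0.05 s, during which the arm holds its last target.

### The job

Lift the T-handled hook off its rest, put it through the finger hole of the white cabinet's tray, pull the tray right out with it, and hang the hook back on its rest. Then pull the glass tube sideways out of the mixer's two spring clips and lay it on the four rubber rollers in the middle of the tray, leaving the tray out. Don't let the tube or the hook fall on the bench and don't disturb anything else.

Things in the scene. Friction and masses are not known exactly. Their poses are not given: they have to be found in the camera images.
- tube: closed empty amber glass tube, white screw cap, about 0.16 kg, lying level: 36 mm across, 170 mm long overall; the cap (40 mm across, 18 mm long) is at the +y end. Origin on its axis, midway along its length; y runs along the tube. At the start it sits in the mixer's clips, 90 mm above the bench.
- mixer: fixed tube mixer: grey base plate (x -50 to 130 mm, 150 mm wide, 12 mm thick), two aluminium posts at y = -50 and +50 mm (x 25 to 43 mm, 16 mm wide, 112 mm high), each with a C-shaped steel spring clip 12 mm wide; behind the posts a housing 50 mm high, x 62 to 128 mm. The tube lies in the clips along y, at x = 0, z = 90 mm. Origin under the tube's middle, on the bench.
- clip_mouth (a point): point 25 mm in front (-x) of the tube's middle, level with it, axes as the mixer's: the jaws of both clips end here, within 30 mm above and below. Both clips open towards -x; the tube comes out sideways, level, along -x. Together they resist with up to 12 to 22 N within the first 10 mm, then snap open; after 45 mm the tube is free. Between the clips 85 mm of bare tube can be gripped from above.
- hook: loose T-shaped hook, 0.14 kg: grey handle bar along y, 130 long, 20 wide (x), 22 mm high; from its middle a steel rod 10 mm thick goes straight down to 76 mm below the bar's centre; a toe (8 mm thick) at its foot points to -x, 13 mm from the rod's axis. Origin at the bar's centre, z up. Grip the bar's middle across its 20 mm width.
- hook_tip (a point): lower end of the hook's rod, on the rod's axis, 76 mm below the bar's centre
- hook_rest: fixed aluminium rest: base 100 x 130 x 10 mm, two posts at y = -46 and +46 mm (50 mm in x, 12 mm in y, 85 mm high), a notch 32 mm wide in x between lips 10 mm high on each. The hook's bar lies along y across both posts, its centre 96 mm above the rest's origin, toe to -x, the rod hanging between the posts. Origin at the centre of its underside.
- cabinet: fixed white cold cabinet 220 mm (x) x 230 mm (y) x 125 mm high; its front, at x = -110 mm, has a slot up to 85 mm high through which the tray slides out along -x. A blue box stands on top of it. Origin at the centre of its underside.
- tray_slide (a joint): how far the steel tray is out of the cabinet: 0 shut, 0.14 m at the stop; it slides along the cabinet's -x with about 1.5 to 2 N of friction and stays where it is left
- tray_hole (a point): centre of the finger hole, at the top face of the tab (5 mm thick, top 50 mm above the bench) that sticks out 54 mm from the tray's front; the hole goes straight down through the tab, 36 mm in x by 40 mm in y, with a strip 10 mm wide beyond it. Moves with the tray; axes as the cabinet's.
- tray_cradle (a point): where the tube's origin lies when it rests on the tray's four rollers (51 mm above the bench), tube along y, either way round. Rollers (16 mm thick, 24 long) at x = +-18, y = +-50 mm, axes 18.8 mm lower; tray floor 31 mm lower; tray front panel (62 mm high) at x = -67, side walls at y = +-98. Moves with the tray: 67 mm inside the cabinet's front when shut, 73 outside when fully out.
- bottle_a: bystander, leave alone: amber bottle 150 mm tall, 70 mm across; origin at the centre of its underside
- bottle_b: bystander, leave alone: clear bottle 120 mm tall; origin at the centre of its underside
- tip_box: bystander, leave alone: blue box 85 x 120 x 50 mm on top of the cabinet; origin at the centre of its underside
- beaker: bystander, leave alone: clear beaker 80 mm tall, 70 mm across; origin at the centre of its underside
- jar: bystander, leave alone: white jar 70 mm tall, 60 mm across; origin at the centre of its underside
Mind the look-alikes: they are no part of the job. Several things have the shape of the mixer; the one meant has the colours described above. What is shaped like the hook but orange or purple is not meant.

How it is judged (in metres and radians):
On the way, in this order (a step that is already met when the one before it is completed fails the run):
1. the hook is lifted off its rest, the tray still in (z of hook in the frame of hook_rest above 0.115 m and value of joint tray_slide below 0.035 m), for 0.1 s.
2. the tray is pulled out (over 120 mm) with the hook's rod in its finger hole (value of joint tray_slide above 0.12 m and horizontal distance between hook_tip and tray_hole below 0.028 m and z of hook_tip in the frame of tray_hole below 0 m), for 0.1 s.
3. the hook is back on its rest and let go, the tube still in its clips (x of hook in the frame of hook_rest between -0.014 and 0.014 m and y of hook in the frame of hook_rest between -0.03 and 0.03 m and z of hook in the frame of hook_rest between 0.09 and 0.102 m and contact force between the fingers and hook below 0.1 N and x of tube in the frame of mixer above -0.01 m), for 0.2 s.
4. the tube is out of the clips, through their mouths (x of tube in the frame of mixer below -0.035 m and z of tube in the frame of mixer below 0.15 m), for 0.05 s.
At the end, for the whole second after the job is handed in: the tray is more than 115 mm out; the tube rests on the four rollers within 10 mm across, 15 mm along, 6 mm in height and 0.1 rad; the hook lies on both posts of its rest (within 14 mm across, 30 mm along); everything is released and still (x of hook in the frame of hook_rest between -0.014 and 0.014 m and y of hook in the frame of hook_rest between -0.03 and 0.03 m and z of hook in the frame of hook_rest between 0.09 and 0.102 m and x of tube in the frame of tray_cradle between -0.01 and 0.01 m and y of tube in the frame of tray_cradle between -0.015 and 0.015 m and z of tube in the frame of tray_cradle between -0.006 and 0.006 m and angle between the y axis of tube and the y axis of cabinet, either way round below 0.1 rad and value of joint tray_slide above 0.115 m and linear speed of each of tube, hook below 0.02 m/s); the robot touches nothing.
It fails at once if the tube falls on the bench (its middle under 35 mm) (height (world z) of tube below 0.035 m).
It fails at once if the hook falls on the bench (its bar under 50 mm) (height (world z) of hook below 0.05 m).
It fails at once if another thing is moved more than 30 mm (distance of any of bottle_a, bottle_b, tip_box, beaker, jar from where it was at the start of the episode above 0.03 m).
It also fails if it takes over 64 s, if anything falls off the work surface, if the arm or the gripper's body presses on something with over 40 N, if the wrist force passes 120 N, or if a joint passes its speed limit or range.

## Working session

There is one attempt and no reset: what is moved stays moved. The work goes in short steps, Python scripts to look and compute and a tool call to move; the robot and the scene stay as the last step left them, time stands still between calls to the robot, and variables do not carry over. Pictures are saved under pics/ and viewed, and the job is handed in when it is done.

Besides the shell and the picture viewer there is one more tool, called after "Request:" as name(argument=value, ...) on one line, values as JSON. move_arm: Moves the arm, as the interface text tells. Its arguments: {"type":"object","properties":{"commands":{"type":"array"},"claw":{"type":"number"},"force":{"type":"number"}},"required":["commands"]}

```bash
ls; mkdir -p pics
python3 - <<'E'
from workcell import bot, capture
import cv2
print(bot.read_state())
for n in ("side","top","wrist"):
    c=capture(n); cv2.imwrite(f"pics/{n}0.png",c["image"]); print(n,{k:v for k,v in c.items() if k!="image"})
    import pickle; pickle.dump(c,open(f"{n}0.pkl","wb"))
E
```

```text
pics
{'t': 0.0, 'joint_positions': array([-6.88140208e+01,  1.22248373e+01, -2.00744885e+00,  7.58303472e+01,
       -2.37279148e-03,  9.00007416e+01]), 'qd': array([ 0.02245587, -0.01813108,  0.07856717, -0.11278755, -0.07105319,
        0.04833908]), 'joint_torque': array([ 7.21178676e-04, -6.86161065e+01,  4.87116444e+01,  1.76014099e-02,
       -8.82316795e-05, -3.24890195e-06]), 'tool_pos': array([ 0.1805683 , -0.46590713,  0.23082134]), 'eef_rot': array([-9.00626333e+01, -2.37360072e-03, -1.58814760e+02]), 'ft_force': array([-0.10131844,  0.09851068, -0.52001429]), 'moment': array([0.04694988, 0.02264057, 0.02224563]), 'gripper_width': 0.08560731673876155}
side {'fx': 454.6350007999974, 'fy': 454.6350007999974, 'cx': 317.2189127414012, 'cy': 235.9690358955136, 'k1': -0.1058959920830583, 'rvec': array([ 2.24406164, -0.23412933,  0.12285259]), 'tvec': array([-0.53848853,  0.09532947,  1.26738143])}
top {'fx': 554.0413327670097, 'fy': 554.0413327670097, 'cx': 310.9312022312094, 'cy': 235.33591299024653, 'k1': 0.016723217288774937, 'rvec': array([ 2.19209165, -2.19173848,  0.07319209]), 'tvec': array([-0.08635123,  0.5163282 ,  1.342402  ])}
wrist {'fx': 389.3780451834234, 'fy': 389.3780451834234, 'cx': 314.84863644442044, 'cy': 239.1745889269871, 'k1': -0.06128348231408797, 'hand_eye': array([[-5.38277847e-05,  9.63947346e-01,  2.66093051e-01,
        -6.72239191e-02],
       [ 3.43151741e-05, -2.66093049e-01,  9.63947347e-01,
        -1.41868808e-01],
       [ 9.99999998e-01,  6.10181796e-05, -1.87548216e-05,
         2.94114711e-04],
       [ 0.00000000e+00,  0.00000000e+00,  0.00000000e+00,
         1.00000000e+00]])}
```

View pics/side0.png

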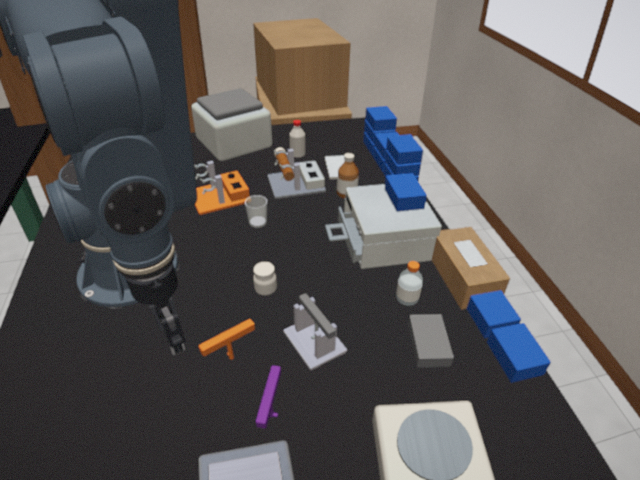

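View pics/top0.png

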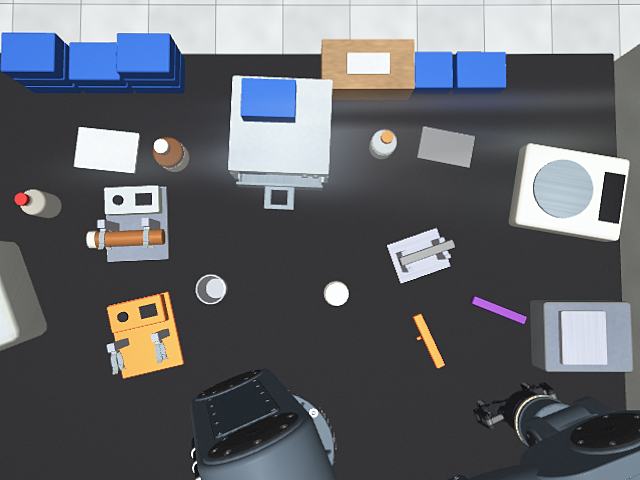

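View pics/wrist0.png

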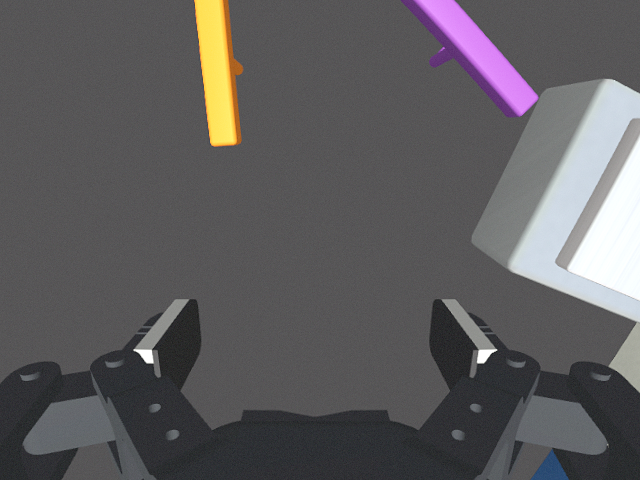

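```bash
cat > h.py <<'E'
import numpy as np, cv2, pickle
from workcell import bot, capture
from scipy.spatial.transform import Rotation as Ro
def load(n): return pickle.load(open(n+".pkl","rb"))
def snap(n,tag):
    st=bot.read_state(); c=capture(n); c["st"]=st; pickle.dump(c,open(tag+".pkl","wb")); cv2.imwrite(f"pics/{tag}.png",c["image"]); return c
def toolT(st):
    T=np.eye(4); T[:3,:3]=Ro.from_euler("xyz",st["eef_rot"],degrees=True).as_matrix(); T[:3,3]=st["tool_pos"]; return T
def pose(c): # cam->world
    if "rvec" in c:
        R=cv2.Rodrigues(c["rvec"])[0]; return R.T, -R.T@c["tvec"]
    T=toolT(c["st"])@c["hand_eye"]; return T[:3,:3],T[:3,3]
def ray(c,u,v):
    K=np.array([[c["fx"],0,c["cx"]],[0,c["fy"],c["cy"]],[0,0,1]])
    p=cv2.undistortPoints(np.array([[[u,v]]],float),K,np.array([c["k1"],0,0,0.]))[0,0]
    R,o=pose(c); d=R@np.array([p[0],p[1],1]); return o,d/np.linalg.norm(d)
def onz(c,u,v,z):
    o,d=ray(c,u,v); return o+d*(z-o[2])/d[2]
def two(c1,p1,c2,p2):
    o1,d1=ray(c1,*p1);o2,d2=ray(c2,*p2)
    A=np.stack([d1,-d2],1); t=np.linalg.lstsq(A,o2-o1,rcond=None)[0]
    a=o1+d1*t[0];b=o2+d2*t[1]; return (a+b)/2,np.linalg.norm(a-b)
def proj(c,P):
    K=np.array([[c["fx"],0,c["cx"]],[0,c["fy"],c["cy"]],[0,0,1]])
    R,o=pose(c); r=cv2.Rodrigues(R.T)[0]; t=-R.T@o
    return cv2.projectPoints(np.array(P,float).reshape(-1,3),r,t,K,np.array([c["k1"],0,0,0.]))[0].reshape(-1,2)
E
python3 - <<'E'
from h import *
t=load("top0"); s=load("side0")
i=t["image"]
cv2.imwrite("pics/crop_rest.png",cv2.resize(i[210:300,370:480],None,fx=7,fy=6,interpolation=cv2.INTER_CUBIC))
cv2.imwrite("pics/crop_mix.png",cv2.resize(i[175:275,75:185],None,fx=7,fy=6,interpolation=cv2.INTER_CUBIC))
cv2.imwrite("pics/crop_cab.png",cv2.resize(i[65:220,215:345],None,fx=5,fy=3.8,interpolation=cv2.INTER_CUBIC))
j=s["image"]
cv2.imwrite("pics/crop_srest.png",cv2.resize(j[285:370,275:355],None,fx=7,fy=7,interpolation=cv2.INTER_CUBIC))
cv2.imwrite("pics/crop_scab.png",cv2.resize(j[170:270,315:445],None,fx=6,fy=6,interpolation=cv2.INTER_CUBIC))
cv2.imwrite("pics/crop_smix.png",cv2.resize(j[135:215,255:345],None,fx=8,fy=7,interpolation=cv2.INTER_CUBIC))
E
```

```text
(no output)
```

View pics/crop_rest.png

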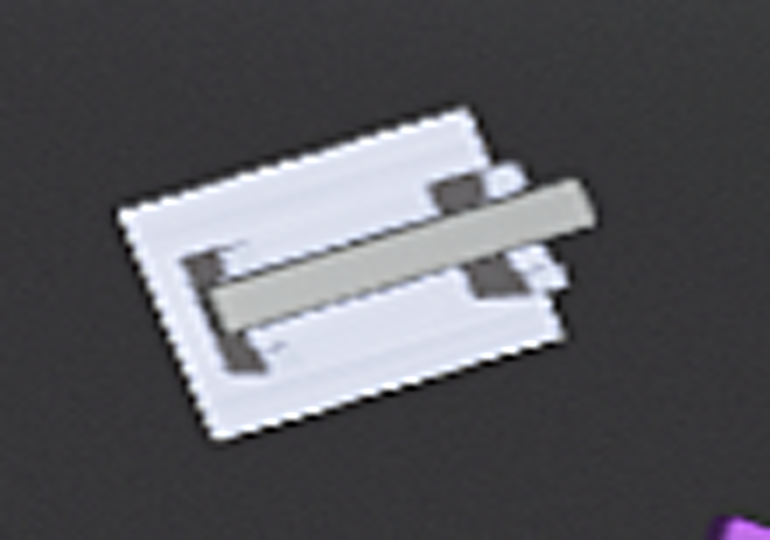

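View pics/crop_mix.png

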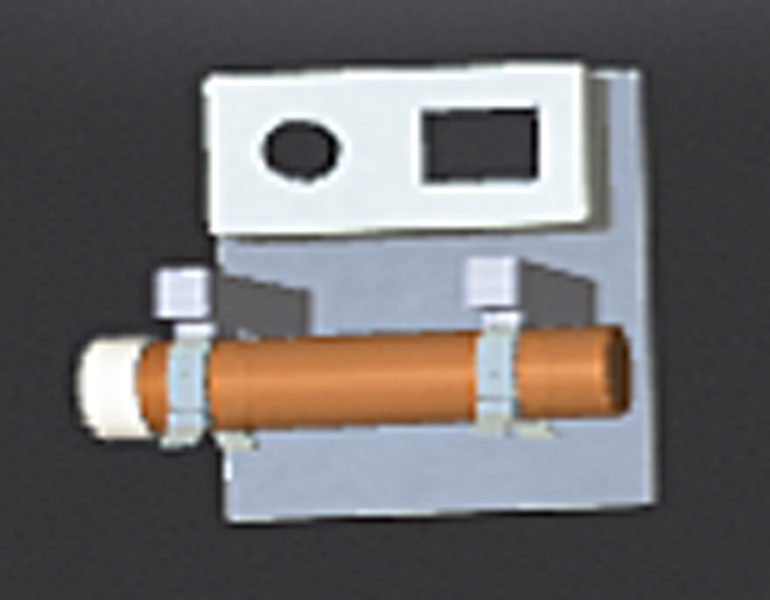

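View pics/crop_cab.png

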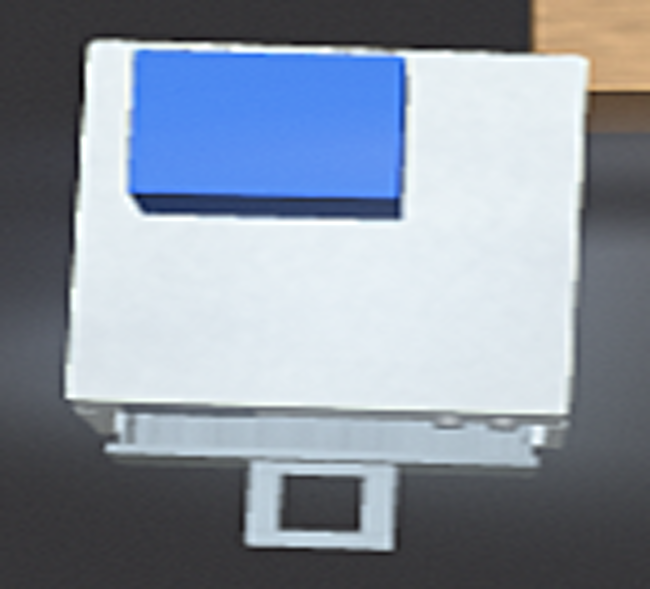

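View pics/crop_srest.png

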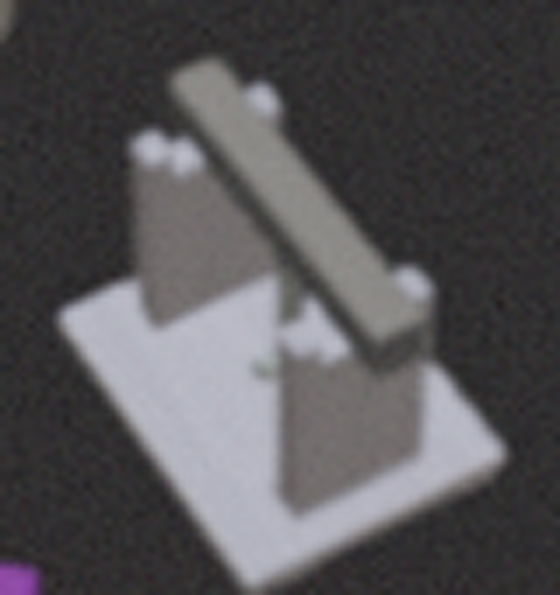

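View pics/crop_scab.png

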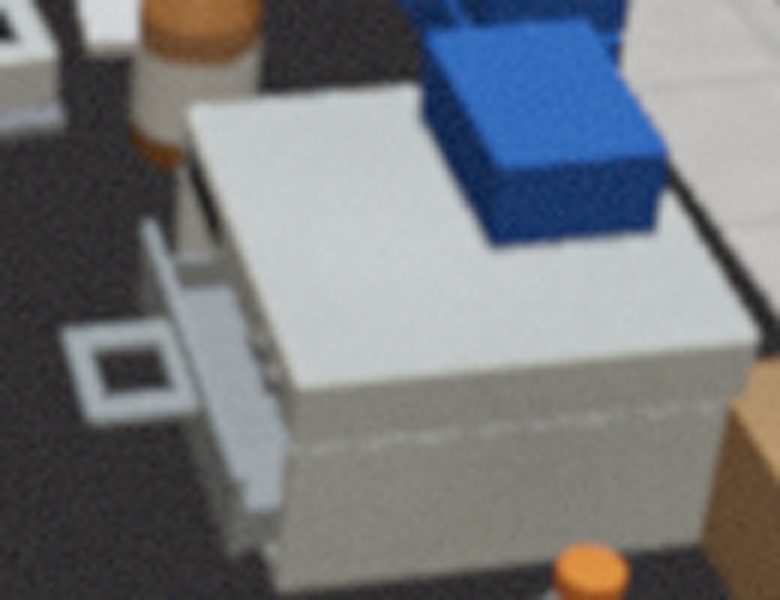

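View pics/crop_smix.png

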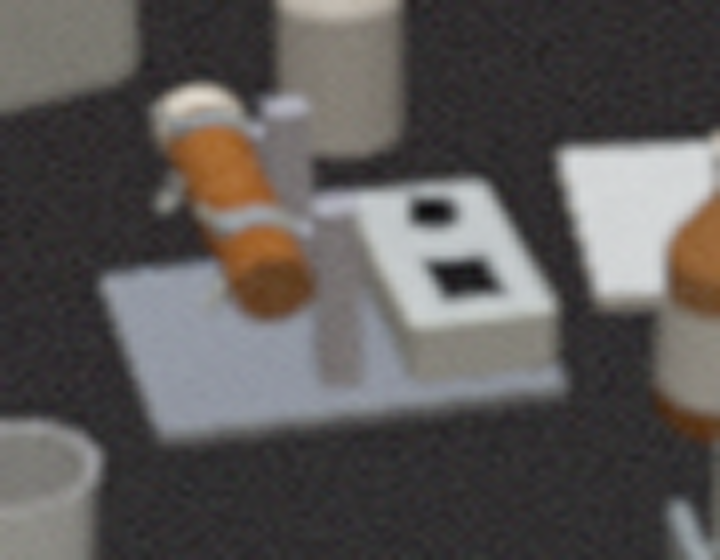

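Run:
```python
from h import *
t=load("top0"); s=load("side0")
np.set_printoptions(precision=4,suppress=True)
def cr(p,o,f): return (p[0]/f[0]+o[0]-.5+.5/f[0],p[1]/f[1]+o[1]-.5+.5/f[1])
print("rest base");B=[]
for p in [(120,212),(465,108),(562,340),(213,440)]:
    P=onz(t,*cr(p,(370,210),(7,6)),0.01);B.append(P);print(P)
B=np.array(B);print("c",B.mean(0),np.linalg.norm(B-np.roll(B,-1,0),axis=1),np.degrees(np.arctan2(*(B[0]-B[1])[[1,0]])),np.degrees(np.arctan2(*(B[3]-B[2])[[1,0]])))
rc=B.mean(0)
print("bar top z=.107")
H=np.array([onz(t,*cr(p,(370,210),(7,6)),0.107) for p in [(212,290),(575,180),(595,225),(230,335)]]);print(H,H.mean(0),np.linalg.norm(H-np.roll(H,-1,0),axis=1),np.degrees(np.arctan2(*(H[0]-H[1])[[1,0]])))
print("side bar");
sH=np.array([onz(s,*cr(p,(275,285),(7,7)),0.107) for p in [(170,80),(218,60),(425,325),(375,348)]]);print(sH,sH.mean(0))
print("foot/toe",onz(s,*cr((287,330),(275,285),(7,7)),0.02),onz(s,*cr((265,365),(275,285),(7,7)),0.022))
print("mixer base z=.012")
M=np.array([onz(t,*cr(p,(75,175),(7,6)),0.012) for p in [(640,68),(655,503),(228,520)]]);print(M,np.linalg.norm(M[0]-M[1]),np.linalg.norm(M[1]-M[2]))
print("tube axis ends z~0.09 (cap end, bottom end)")
print(onz(t,*cr((80,386),(75,175),(7,6)),.09),onz(t,*cr((628,370),(75,175),(7,6)),.09))
print("tab z=.05")
A=np.array([onz(t,*cr(p,(215,65),(5,3.8)),.05) for p in [(280,475),(362,475),(360,531),(280,529),(245,543),(394,550)]]);print(A,A[:4].mean(0))
print("cab top z .125")
C=np.array([onz(t,*cr(p,(215,65),(5,3.8)),.125) for p in [(90,42),(588,58),(568,412),(68,402)]]);print(C,C.mean(0),np.linalg.norm(C-np.roll(C,-1,0),axis=1))
print("front panel top z .062",onz(t,*cr((105,447),(215,65),(5,3.8)),.062),onz(t,*cr((537,461),(215,65),(5,3.8)),.062))
```

```text
rest base
[ 0.4932 -0.2729  0.01  ]
[ 0.536  -0.3947  0.01  ]
[ 0.4408 -0.4274  0.01  ]
[ 0.4    -0.3046  0.01  ]
c [ 0.4675 -0.3499  0.01  ] [0.1292 0.1006 0.1294 0.0985] 109.3585841547898 108.39537759206836
bar top z=.107
[[ 0.4591 -0.2889  0.107 ]
 [ 0.501  -0.4079  0.107 ]
 [ 0.4839 -0.4141  0.107 ]
 [ 0.442  -0.2946  0.107 ]] [ 0.4715 -0.3514  0.107 ] [0.1262 0.0183 0.1267 0.018 ] 109.42208020847656
side bar
[[ 0.4429 -0.2955  0.107 ]
 [ 0.4602 -0.2898  0.107 ]
 [ 0.5008 -0.4127  0.107 ]
 [ 0.4838 -0.4182  0.107 ]] [ 0.4719 -0.354   0.107 ]
foot/toe [ 0.4741 -0.3372  0.02  ] [ 0.4634 -0.3519  0.022 ]
mixer base z=.012
[[0.6387 0.2714 0.012 ]
 [0.4599 0.2633 0.012 ]
 [0.453  0.4116 0.012 ]] 0.17898620882460758 0.1485210896649633
tube axis ends z~0.09 (cap end, bottom end)
[0.5033 0.4331 0.09  ] [0.5095 0.2533 0.09  ]
tab z=.05
[[ 0.6242  0.0108  0.05  ]
 [ 0.6243 -0.0286  0.05  ]
 [ 0.5887 -0.0277  0.05  ]
 [ 0.5899  0.0106  0.05  ]
 [ 0.581   0.0274  0.05  ]
 [ 0.5766 -0.0441  0.05  ]] [ 0.6068 -0.0087  0.05  ]
cab top z .125
[[ 0.8761  0.0937  0.125 ]
 [ 0.8667 -0.1345  0.125 ]
 [ 0.6513 -0.125   0.125 ]
 [ 0.6571  0.102   0.125 ]] [ 0.7628 -0.016   0.125 ] [0.2285 0.2156 0.2271 0.2191]
front panel top z .062 [0.6401 0.0933 0.062 ] [ 0.6314 -0.1124  0.062 ]
```

The grey-plate mixer at top (136,222) is the target. The orange one at (146,335) is a look-alike. The grey bar on the rest at top (427,252) is the hook, and the orange one at (430,341) and the purple one at (499,309) are look-alikes. The crops confirm this: the rest holds a grey bar with its toe towards the robot, and the tray is already about 18 mm out.

```bash
cat >> h.py <<'E'
np.set_printoptions(precision=4,suppress=True)
def go(x,y,z,psi,st=None):
    st=st or bot.read_state(); T=toolT(st)
    d=T[:3,:3].T@(np.array([x,y,z])-T[:3,3])*100
    yaw=st["eef_rot"][2]; w=(psi-yaw+180)%360-180
    print("t",round(st["t"],2),"pos",st["tool_pos"],"rot",st["eef_rot"],"w",round(st["gripper_width"],4),"F",st["ft_force"])
    print("shift cm",d.round(2),"turn",round(-w,2),"rows",np.linalg.norm(d)/6.25,abs(w)/10.7)
E
python3 -c "
from h import *
go(.4717,-.3525,.19,-71)"
```

```text
t 0.15 pos [ 0.1806 -0.466   0.231 ] rot [ -90.045     0.0007 -158.8128] w 0.0852 F [ 0.7501 -0.0014 -0.4465]
shift cm [-31.24   4.1   -0.06] turn -87.81 rows 5.041346801028103 8.206806546922783
```

Request:
move_arm(commands=[[[-5, 0.5, 0], -10], [[-10, 1.5, 0], -21], [[-15.5, 2, 0], -32], [[-21, 3, 0], -42], [[-26, 3.5, 0], -53], [[-29, 4, 0], -64], [[-31, 4.1, 0], -75], [[-31.2, 4.1, 0], -85]], claw=0, force=60)

```text
t: 1.15
tool_pos: [0.4726, -0.3525, 0.1896]
eef_rot: [-90.0, 0.1, -73.4]
ft_force: [-0.2, -0.3, -0.0]
gripper_width: 0.085
```

Request:
move_arm(commands=[[[0, 0, 0], -2.8], [[0, 0, 0], -2.8], [[0, 0, 0], -2.8]])

```text
t: 1.52
tool_pos: [0.4715, -0.3534, 0.1902]
eef_rot: [-90.0, 0.0, -71.1]
ft_force: [-0.8, 0.3, -0.9]
gripper_width: 0.0855
```

Run:
```python
from h import *
snap("wrist","w1"); go(.4717,-.3525,.19,-71); print(bot.read_state()["joint_positions"])
```

```text
t 1.57 pos [ 0.4715 -0.3535  0.1902] rot [-90.0064   0.0096 -71.1139] w 0.0855 F [-0.073  -0.7466 -0.1459]
shift cm [-0.08  0.02  0.05] turn -0.11 rows 0.016068364052995828 0.01064833806542506
[-36.8574  23.4252   7.5221  74.1085   0.0001  34.2566]
```

View pics/w1.png

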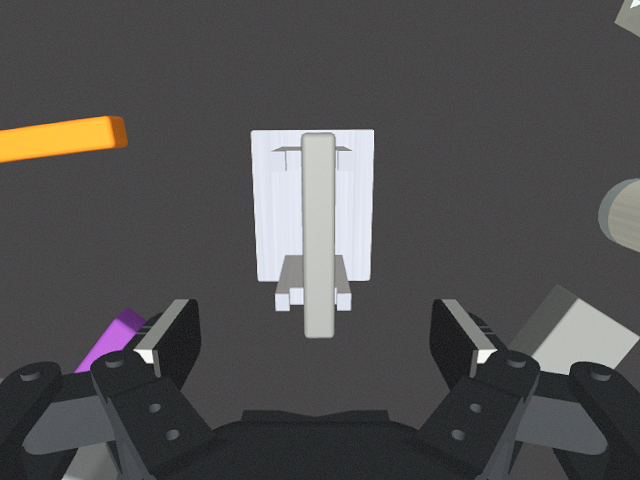

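The wrist view shows the grey bar centred between the jaws, corners near (302,134), (335,134), (334,337), (305,337), lying along the rest. I'll measure it and descend.

Run:
```python
from h import *
c=load("w1")
H=np.array([onz(c,*p,.107) for p in [(302,134),(335,134),(334,337),(305,337)]])
print(H,H.mean(0),np.linalg.norm(H-np.roll(H,-1,0),axis=1))
print([np.degrees(np.arctan2(*(H[a]-H[b])[[1,0]])) for a,b in((3,0),(2,1))])
B=np.array([onz(c,*p,.01) for p in [(251,130),(374,129),(371,280),(258,281)]]);print(B.mean(0),np.linalg.norm(B-np.roll(B,-1,0),axis=1))
m=H.mean(0); go(m[0],m[1],.077,-71)
```

```text
[[ 0.4432 -0.2933  0.107 ]
 [ 0.4607 -0.2873  0.107 ]
 [ 0.5028 -0.407   0.107 ]
 [ 0.485  -0.413   0.107 ]] [ 0.4729 -0.3501  0.107 ] [0.0185 0.1268 0.0188 0.1268]
[np.float64(-70.74812902814945), np.float64(-70.62497248802934)]
[ 0.4688 -0.3494  0.01  ] [0.0985 0.129  0.1001 0.1292]
t 1.57 pos [ 0.4715 -0.3535  0.1902] rot [-90.0064   0.0096 -71.1139] w 0.0855 F [-0.073  -0.7466 -0.1459]
shift cm [-0.27 11.32  0.24] turn -0.11 rows 1.8123891002746355 0.01064833806542506
```

Request:
move_arm(commands=[[[-0.25, 4, 0.2], -0.4], [[-0.25, 8, 0.2], -0.4], [[-0.25, 10.5, 0.2], -0.4], [[-0.25, 11.3, 0.2], -0.4], [[-0.25, 11.3, 0.2], -0.4]])

```text
t: 2.2
tool_pos: [0.4727, -0.3505, 0.0776]
eef_rot: [-90.0, 0.0, -70.7]
ft_force: [-0.2, 0.0, 0.6]
gripper_width: 0.0852
```

Request:
move_arm(commands=[[[0, 0, 0], 0], [[0, 0, 0], 0], [[0, 0, 0], 0], [[0, 0, 0], 0], [[0, 0, 0], 0], [[0, 0, 0], 0]], claw=255, force=80)

```text
t: 2.95
tool_pos: [0.4728, -0.3506, 0.0778]
eef_rot: [-90.0, -0.0, -70.6]
ft_force: [-1.0, 1.2, 6.3]
gripper_width: 0.019
```

Request:
move_arm(commands=[[[0, -1, 0], 0], [[0, -3, 0], 0], [[0, -6, 0], 0], [[0, -9, 0], 0], [[0, -11.5, 0], 0], [[0, -12, 0], 0], [[0, -12, 0], 0]])

```text
t: 3.82
tool_pos: [0.4726, -0.3504, 0.1969]
eef_rot: [-90.0, 0.0, -70.6]
ft_force: [-0.1, -0.3, -2.2]
gripper_width: 0.0183
```

Run:
```python
from h import *
snap("wrist","w2");snap("side","s2")
print(bot.read_state()["gripper_width"])
yh=np.radians(-2.35); hole=np.array([.6068,-.0087]); ex=np.array([np.cos(yh),np.sin(yh)])
p=hole+ex*0.003
go(p[0],p[1],.19,-92.2)
s=load("s2")["image"]; cv2.imwrite("pics/s2c.png",cv2.resize(s[220:370,230:390],None,fx=4,fy=4,interpolation=cv2.INTER_CUBIC))
```

```text
0.01867928243564753
t 3.92 pos [ 0.4723 -0.3501  0.1962] rot [-90.052    0.0794 -70.6397] w 0.0187 F [ 0.7359  0.152  -1.3014]
shift cm [-27.64   0.63  24.29] turn 21.56 rows 5.887684551385792 2.0149857348836773
```

View pics/w2.png

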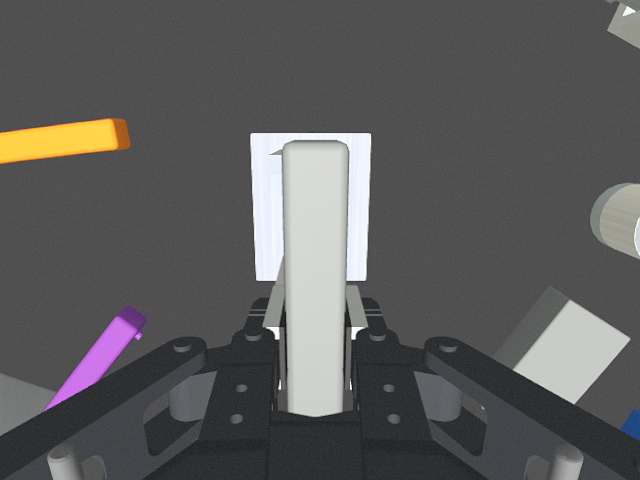

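View pics/s2c.png

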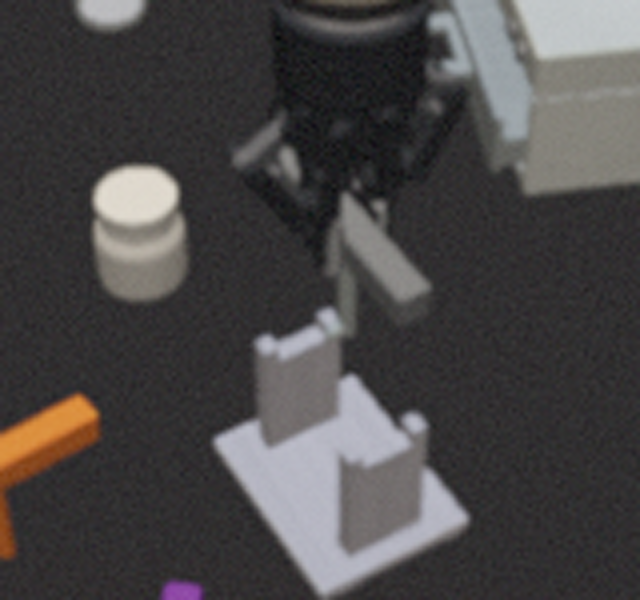

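Request:
move_arm(commands=[[[-3, 0, 2.6], 2], [[-8, 0, 7], 6], [[-13, 0.2, 11.5], 10], [[-18, 0.4, 16], 14], [[-23, 0.5, 20], 18], [[-26, 0.6, 23], 20.5], [[-27.3, 0.6, 24], 21.5], [[-27.6, 0.6, 24.3], 21.5]])

```text
t: 4.92
tool_pos: [0.6102, -0.0084, 0.1902]
eef_rot: [-90.1, -0.0, -92.0]
ft_force: [-0.2, -0.5, -1.4]
gripper_width: 0.0187
```

Request:
move_arm(commands=[[[0, 0, 0], 0], [[0, 0, 0], 0]])

```text
t: 5.18
tool_pos: [0.6102, -0.0105, 0.1912]
eef_rot: [-90.0, -0.0, -92.2]
ft_force: [0.3, -0.5, -1.0]
gripper_width: 0.0189
```

Run:
```python
from h import *
snap("wrist","w3");snap("side","s3");snap("top","t3")
go(.6098,-.0088,.19,-92.2)
s=load("s3")["image"]; cv2.imwrite("pics/s3c.png",cv2.resize(s[150:270,280:440],None,fx=5,fy=5,interpolation=cv2.INTER_CUBIC))
s=load("t3")["image"]; cv2.imwrite("pics/t3c.png",cv2.resize(s[65:225,205:365],None,fx=3.75,fy=3.75,interpolation=cv2.INTER_CUBIC))
```

```text
t 5.33 pos [ 0.6103 -0.0102  0.1915] rot [-89.988   -0.0022 -92.1966] w 0.0189 F [ 0.0114  0.4373 -1.1323]
shift cm [-0.14  0.15 -0.06] turn 0.0 rows 0.03393848614810997 0.0003176022366851527
```

View pics/w3.png

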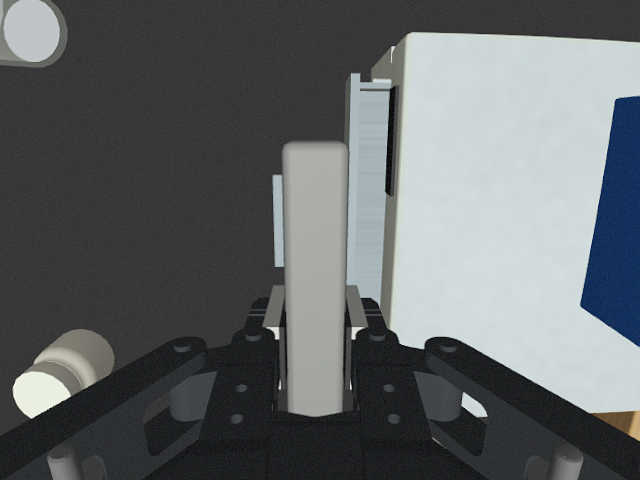

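View pics/s3c.png

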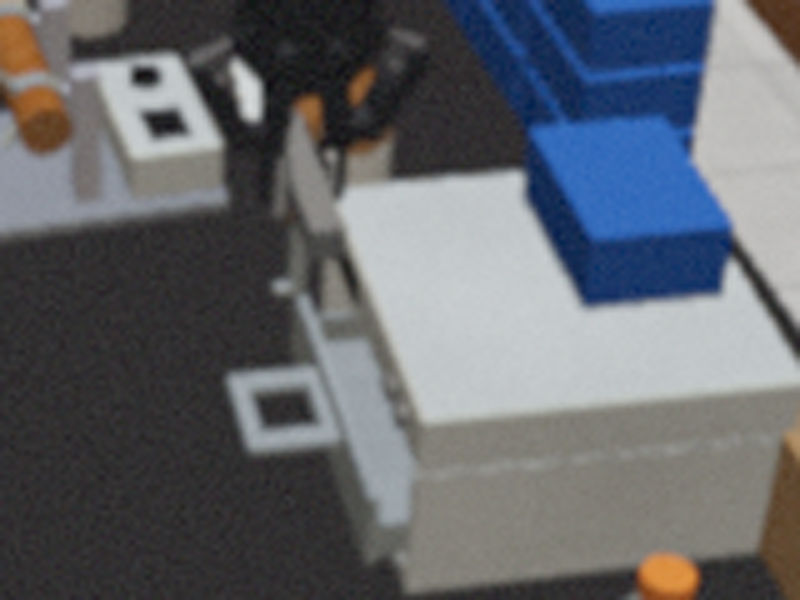

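Run:
```python
from h import *
s=load("s3"); w=load("w3")
f=lambda p:(p[0]/5+280-.4,p[1]/5+150-.4)
h=np.array([onz(s,*f(p),.05) for p in [(252,388),(312,384),(328,425),(268,431)]]);print(h,h.mean(0))
print("tab side",np.array([onz(s,*f(p),.05) for p in [(225,373),(250,453)]]))
print("tab wrist",onz(w,273,176,.05),onz(w,274,266,.05))
T=toolT(w["st"]); 
tip=T[:3,3]+[0,0,.018-.076]; print("pred tip",tip,(proj(s,tip)-[280,150])*5, "toe",(proj(s,tip+[-.013,0,.004])-[280,150])*5)
```

```text
[[ 0.5918  0.0125  0.05  ]
 [ 0.6276  0.0091  0.05  ]
 [ 0.6269 -0.0303  0.05  ]
 [ 0.5915 -0.0286  0.05  ]] [ 0.6094 -0.0093  0.05  ]
tab side [[ 0.5793  0.0298  0.05  ]
 [ 0.5767 -0.046   0.05  ]]
tab wrist [0.5813 0.0269 0.05  ] [ 0.5775 -0.0419  0.05  ]
pred tip [ 0.6102 -0.0105  0.1332] [[295.1135 290.097 ]] toe [[272.9093 286.9627]]
```

Request:
move_arm(commands=[[[-0.1, 2, 0.1], 0], [[-0.1, 4.5, 0.1], 0], [[-0.1, 6.5, 0.1], 0], [[-0.1, 7.4, 0.1], 0], [[-0.1, 7.5, 0.1], 0]])

```text
t: 5.95
tool_pos: [0.6113, -0.0087, 0.1163]
eef_rot: [-90.0, -0.0, -92.2]
ft_force: [-0.3, -0.7, -1.1]
gripper_width: 0.0189
```

Run:
```python
from h import *
snap("side","s4")
s=load("s4")["image"]; cv2.imwrite("pics/s4c.png",cv2.resize(s[170:260,300:400],None,fx=7,fy=6.6,interpolation=cv2.INTER_CUBIC))
st=bot.read_state(); print(st["tool_pos"],st["ft_force"])
```

```text
[ 0.6117 -0.0087  0.1167] [ 0.4488 -0.8958 -0.8587]
```

View pics/s4c.png

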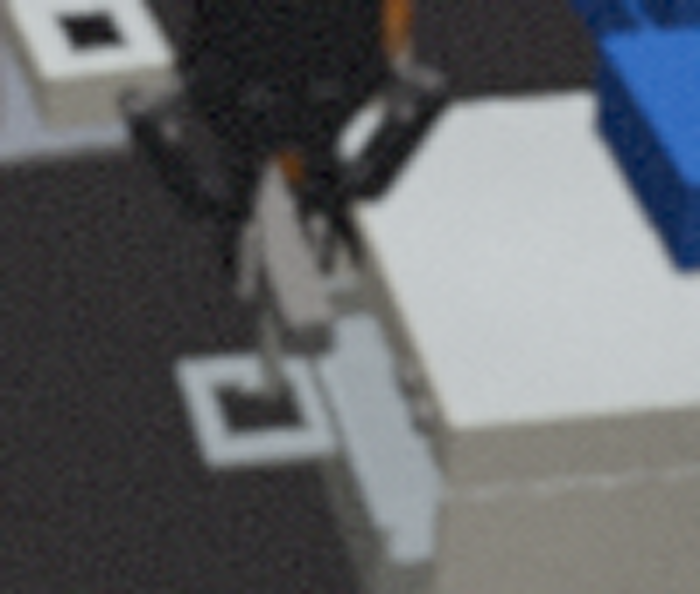

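Run:
```python
from h import *
s=load("s4")
f=lambda p:(p[0]/7+300-.43,p[1]/6.6+170-.43)
print("rod foot",onz(s,*f((268,392)),.058),"toe end",onz(s,*f((230,386)),.062))
h=np.array([onz(s,*f(p),.05) for p in [(211,366),(292,362),(307,425),(228,434)]]);print(h,h.mean(0))
```

```text
rod foot [ 0.6097 -0.0101  0.058 ] toe end [ 0.5939 -0.0077  0.062 ]
[[ 0.5934  0.0229  0.05  ]
 [ 0.6279  0.0189  0.05  ]
 [ 0.6226 -0.0264  0.05  ]
 [ 0.589  -0.0259  0.05  ]] [ 0.6082 -0.0026  0.05  ]
```

Request:
move_arm(commands=[[[0, 0, 0.2], 0], [[0, 0.8, 0.2], 0], [[0, 1.6, 0.2], 0], [[0, 2.4, 0.2], 0], [[0, 3.1, 0.2], 0], [[0, 3.1, 0.2], 0]])

```text
t: 6.75
tool_pos: [0.613, -0.0086, 0.0846]
eef_rot: [-90.1, -0.0, -92.1]
ft_force: [-0.6, -0.0, -1.7]
gripper_width: 0.0189
```

Run:
```python
from h import *
snap("side","s5")
s=load("s5")["image"]; cv2.imwrite("pics/s5c.png",cv2.resize(s[170:260,300:400],None,fx=7,fy=6.6,interpolation=cv2.INTER_CUBIC))
st=bot.read_state(); print(st["tool_pos"],st["ft_force"],st["eef_rot"])
```

```text
[ 0.6133 -0.0086  0.0851] [-1.0846 -0.6872 -1.9022] [-90.0258  -0.0022 -92.1389]
```

View pics/s5c.png

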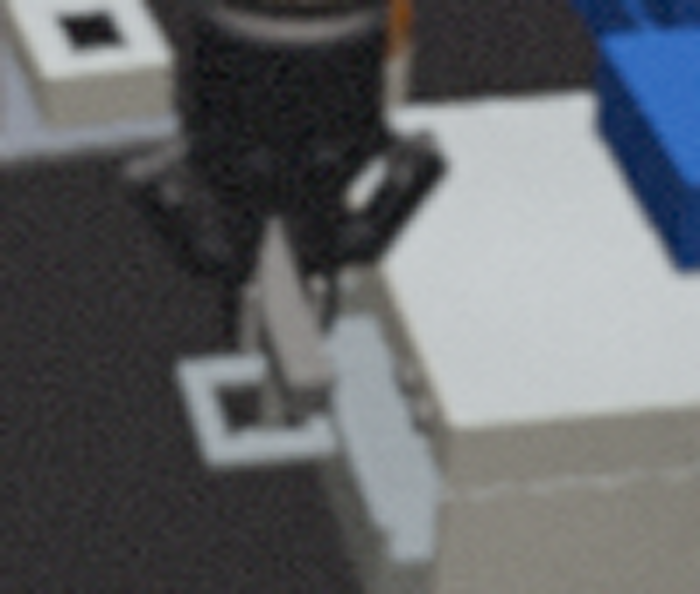

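The rod is through the hole at crop (275,405), with its foot below the tab. Now the pull.

Request:
move_arm(commands=[[[0, 0, -0.6], 0], [[0, 0, -1.5], 0], [[0, 0, -3], 0], [[0, 0, -4.8], 0], [[0, 0, -6.6], 0], [[0, 0, -8.4], 0], [[0, 0, -10], 0], [[0, 0, -11], 0]])

```text
t: 7.8
tool_pos: [0.5028, -0.0044, 0.0857]
eef_rot: [-90.0, 0.0, -92.1]
ft_force: [1.9, 0.7, -2.1]
gripper_width: 0.0188
```

Request:
move_arm(commands=[[[0, 0, -0.8], 0], [[0, 0, -1.5], 0], [[0, 0, -2.1], 0], [[0, 0, -2.4], 0], [[0, 0, -2.4], 0]])

```text
t: 8.43
tool_pos: [0.4793, -0.0036, 0.0852]
eef_rot: [-90.0, -0.0, -92.1]
ft_force: [0.5, 0.2, -2.0]
gripper_width: 0.0189
```

Run:
```python
from h import *
snap("side","s6");snap("top","t6")
s=load("s6")["image"]; cv2.imwrite("pics/s6c.png",cv2.resize(s[160:280,270:430],None,fx=5,fy=5,interpolation=cv2.INTER_CUBIC))
s=load("t6")["image"]; cv2.imwrite("pics/t6c.png",cv2.resize(s[65:265,205:365],None,fx=3.75,fy=3,interpolation=cv2.INTER_CUBIC))
st=bot.read_state(); print(st["tool_pos"],st["ft_force"],st["eef_rot"])
```

```text
[ 0.4795 -0.0036  0.0851] [ 0.0776  1.0024 -1.2601] [-90.0294  -0.005  -92.1396]
```

View pics/s6c.png

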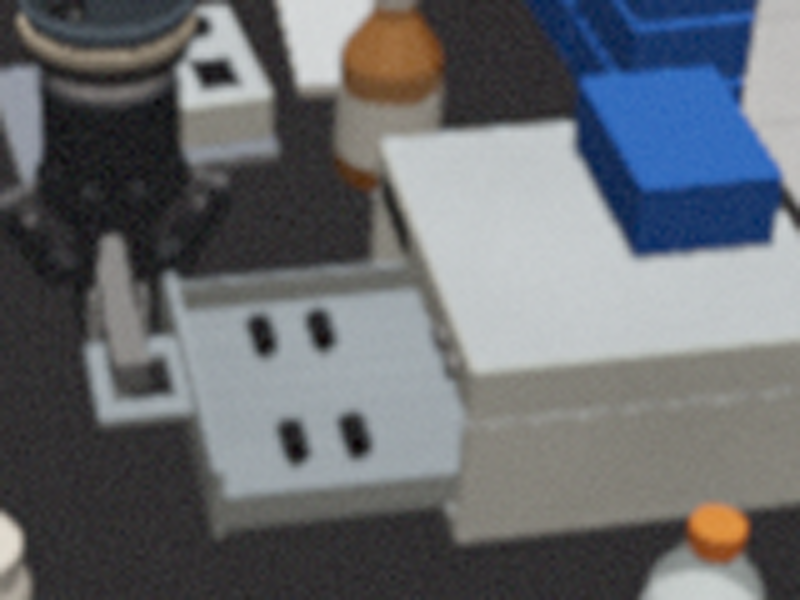

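View pics/t6c.png

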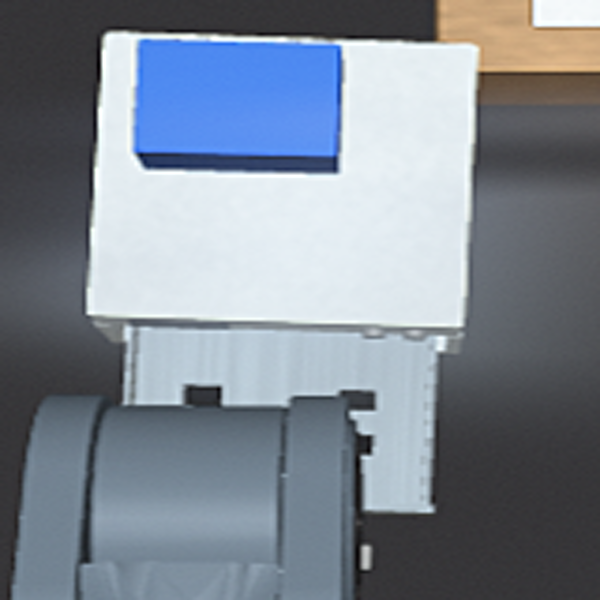

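Run:
```python
from h import *
s=load("s6");t=load("t6")
f=lambda p:(p[0]/5+270-.4,p[1]/5+160-.4)
print("panel top side",onz(s,*f((170,275)),.062),onz(s,*f((216,480)),.062))
print("panel bottom right corner t6",onz(t,435/3.75+205-.4,512/3+65-.4,.062))
# roller tops z=.051-.0188+.008
R=np.array([onz(s,*f(p),.034) for p in [(262,335),(321,330),(294,441),(356,436)]]);print(R,R.mean(0))
f0=lambda p:(p[0]/6+315-.4,p[1]/6+170-.4)
s0=load("side0")
print("panel before",onz(s0,*f0((147,222)),.062),onz(s0,*f0((240,490)),.062))
s5=load("s5")
```

```text
panel top side [0.5241 0.0737 0.062 ] [ 0.5135 -0.1144  0.062 ]
panel bottom right corner t6 [ 0.5137 -0.109   0.062 ]
[[ 0.5739  0.04    0.034 ]
 [ 0.61    0.0377  0.034 ]
 [ 0.5703 -0.0596  0.034 ]
 [ 0.6061 -0.0625  0.034 ]] [ 0.5901 -0.0111  0.034 ]
panel before [0.6395 0.0928 0.062 ] [ 0.6292 -0.1199  0.062 ]
```

Request:
move_arm(commands=[[[0, 0, -0.2], 0], [[0, 0, -0.4], 0], [[0, 0, -0.4], 0], [[0, 0, -0.4], 0]])

```text
t: 9.02
tool_pos: [0.4755, -0.0034, 0.0853]
eef_rot: [-90.0, -0.0, -92.1]
ft_force: [0.0, -0.5, -1.6]
gripper_width: 0.0188
```

Request:
move_arm(commands=[[[0, 0, 0.8], 0], [[0, 0, 1.6], 0], [[0, 0, 1.6], 0], [[0, -0.5, 1.6], 0], [[0, -1.5, 1.6], 0], [[0, -2.5, 1.6], 0]])

```text
t: 9.78
tool_pos: [0.4916, -0.004, 0.1113]
eef_rot: [-90.0, 0.0, -92.1]
ft_force: [-0.2, -0.5, -1.8]
gripper_width: 0.0189
```

Run:
```python
from h import *
snap("side","s7")
s=load("s7")["image"]; cv2.imwrite("pics/s7c.png",cv2.resize(s[160:280,270:430],None,fx=5,fy=5,interpolation=cv2.INTER_CUBIC))
st=bot.read_state(); print(st["t"],st["tool_pos"],st["ft_force"],st["eef_rot"])
```

```text
9.825 [ 0.4923 -0.004   0.1125] [ 1.2661 -0.6371  0.213 ] [-89.8757   0.003  -92.1404]
```

View pics/s7c.png

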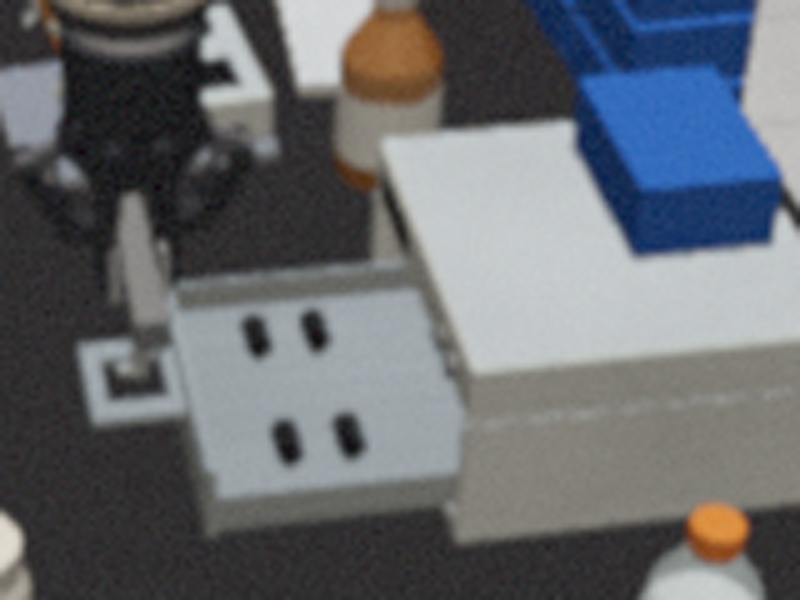

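Request:
move_arm(commands=[[[0, -2, 0], 0], [[0, -4.5, 0], 0], [[0, -7, 0], 0], [[0, -8.4, 0], 0], [[0, -8.5, 0], 0]])

```text
t: 10.45
tool_pos: [0.492, -0.004, 0.1959]
eef_rot: [-89.9, 0.0, -92.1]
ft_force: [0.0, 0.7, -0.9]
gripper_width: 0.0188
```

Run:
```python
from h import *
go(.4728,-.3506,.197,-70.6)
```

```text
t 10.45 pos [ 0.492  -0.004   0.1959] rot [-89.9214   0.0053 -92.1389] w 0.0188 F [ 0.0158  0.7316 -0.9001]
shift cm [34.71 -0.11 -0.63] turn -21.54 rows 5.554160047249861 2.012980823154138
```

Request:
move_arm(commands=[[[3, 0, 0], -1], [[8, 0, -0.1], -4], [[14, 0, -0.3], -8], [[20, 0, -0.4], -12], [[26, 0, -0.5], -16], [[31, -0.1, -0.6], -20], [[34, -0.1, -0.6], -21.5], [[34.7, -0.1, -0.6], -21.5]])

```text
t: 11.45
tool_pos: [0.4719, -0.3519, 0.1948]
eef_rot: [-90.1, 0.1, -70.7]
ft_force: [-0.1, 1.4, -2.0]
gripper_width: 0.0187
```

Request:
move_arm(commands=[[[0, 0, 0], 0], [[0, 0, 0], 0], [[0, 0, 0], 0]])

```text
t: 11.82
tool_pos: [0.4728, -0.3497, 0.1964]
eef_rot: [-90.0, -0.0, -70.6]
ft_force: [-0.3, -0.0, -0.9]
gripper_width: 0.0186
```

Run:
```python
from h import *
snap("wrist","w8")
go(.4728,-.3506,.0785,-70.6)
a=load("w2")["image"].astype(int);b=load("w8")["image"].astype(int)
s=b.astype(np.uint8)
cv2.imwrite("pics/w8d.png",np.hstack([load("w2")["image"][100:460,200:440],s[100:460,200:440]]))
```

```text
t 11.88 pos [ 0.4729 -0.3499  0.1965] rot [-89.9903  -0.0106 -70.5893] w 0.0193 F [-0.0098  0.7625 -1.1428]
shift cm [ 0.07 11.8  -0.03] turn 0.01 rows 1.8880017832067717 0.0009969228085484783
```

View pics/w8d.png

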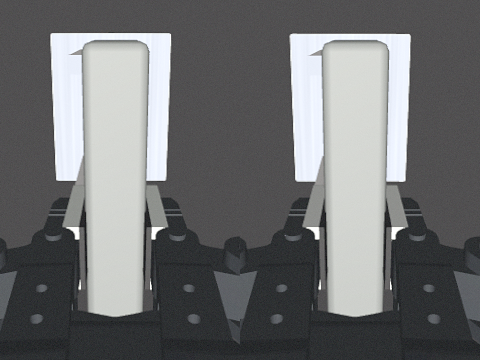

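The grip looks unchanged from before, the two crops match. I'll lower the hook back onto the rest.

Request:
move_arm(commands=[[[0.1, 3, 0], 0], [[0.1, 6.5, 0], 0], [[0.1, 9.5, 0], 0], [[0.1, 11, 0], 0], [[0.1, 11.6, 0], 0], [[0.1, 11.8, 0], 0], [[0.1, 11.8, 0], 0]])

```text
t: 12.75
tool_pos: [0.4734, -0.3518, 0.0791]
eef_rot: [-90.0, -0.1, -70.6]
ft_force: [-0.1, 0.4, -1.3]
gripper_width: 0.0186
```

Run:
```python
from h import *
go(.4728,-.3506,.0778,-70.6)
```

```text
t 12.75 pos [ 0.4734 -0.3518  0.0791] rot [-89.9611  -0.056  -70.6402] w 0.0186 F [-0.0759  0.4315 -1.2761]
shift cm [-0.13  0.13 -0.02] turn -0.04 rows 0.02951903794564965 0.0037529057899928163
```

Request:
move_arm(commands=[[[-0.1, 0.15, 0], 0], [[-0.1, 0.15, 0], 0], [[-0.1, 0.15, 0], 0]])

```text
t: 13.12
tool_pos: [0.4731, -0.3511, 0.0778]
eef_rot: [-90.0, -0.1, -70.6]
ft_force: [-0.8, -1.4, 5.1]
gripper_width: 0.0189
```

Request:
move_arm(commands=[[[0, 0, 0], 0], [[0, 0, 0], 0], [[0, 0, 0], 0], [[0, 0, 0], 0], [[0, 0, 0], 0], [[0, 0, 0], 0]], claw=0)

```text
t: 13.88
tool_pos: [0.4726, -0.3505, 0.0768]
eef_rot: [-90.0, 0.0, -70.6]
ft_force: [0.1, -0.2, -0.2]
gripper_width: 0.0856
```

Request:
move_arm(commands=[[[0, -1, 0], 0], [[0, -3, 0], 0], [[0, -6, 0], 0], [[0, -9, 0], 0], [[0, -12, 0], 0], [[0, -15, 0], 0], [[0, -16, 0], 0], [[0, -16, 0], 0]])

```text
t: 14.88
tool_pos: [0.4728, -0.3507, 0.237]
eef_rot: [-90.0, -0.0, -70.6]
ft_force: [0.2, 1.1, 0.7]
gripper_width: 0.0855
```

Run:
```python
from h import *
snap("wrist","w9"); snap("side","s9")
s=load("s9")["image"]; cv2.imwrite("pics/s9c.png",cv2.resize(s[285:370,275:355],None,fx=7,fy=7,interpolation=cv2.INTER_CUBIC))
go(.506,.34,.237,-87.4)
```

```text
t 14.97 pos [ 0.4723 -0.3503  0.2358] rot [-90.0439   0.0651 -70.642 ] w 0.0854 F [ 0.49    0.3895 -0.5147]
shift cm [-64.02  -0.07  26.06] turn 16.76 rows 11.058622268326637 1.5661722900007022
```

View pics/w9.png

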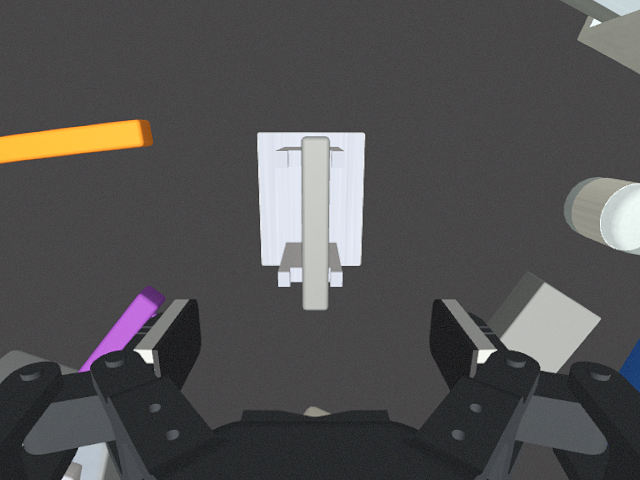

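View pics/s9c.png

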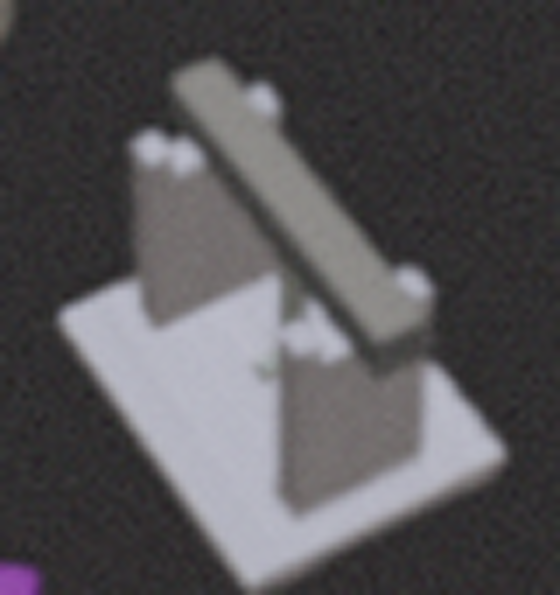

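Request:
move_arm(commands=[[[-4, 0, 1.6], 1], [[-9, 0, 3.7], 3], [[-14, 0, 5.7], 4], [[-19, 0, 7.7], 5], [[-24, 0, 9.8], 6], [[-29, 0, 11.8], 8], [[-34, 0, 13.8], 9], [[-39, 0, 15.9], 10]])

```text
t: 15.98
tool_pos: [0.4926, 0.0718, 0.2359]
eef_rot: [-90.1, -0.0, -80.7]
ft_force: [1.5, 0.1, 0.0]
gripper_width: 0.0849
```

Run:
```python
from h import *
go(.506,.34,.237,-87.4)
```

```text
t 15.97 pos [0.4926 0.0718 0.2359] rot [-90.0759  -0.0002 -80.6794] w 0.0849 F [1.4584 0.0693 0.024 ]
shift cm [-26.25  -0.12   5.66] turn 6.72 rows 4.297017180768541 0.6280952906377237
```

Request:
move_arm(commands=[[[-5, 0, 1], 2], [[-10, 0, 2.2], 3], [[-15, 0, 3.3], 4], [[-20, 0, 4.4], 5], [[-24, 0, 5.2], 6], [[-26, 0, 5.6], 6.7], [[-26.2, 0, 5.6], 6.7], [[-26.2, 0, 5.6], 6.7]])

```text
t: 16.98
tool_pos: [0.5058, 0.3371, 0.2362]
eef_rot: [-90.0, -0.0, -87.3]
ft_force: [-0.6, -0.7, 0.1]
gripper_width: 0.0857
```

Run:
```python
from h import *
snap("wrist","w10"); snap("top","t10")
go(.506,.34,.237,-87.4)
```

```text
t 17.07 pos [0.506  0.3368 0.2367] rot [-90.0154  -0.0178 -87.3812] w 0.0854 F [-0.1671 -0.3671  0.9225]
shift cm [-0.32 -0.03  0.01] turn 0.02 rows 0.05175462827629967 0.001759121166657262
```

View pics/w10.png

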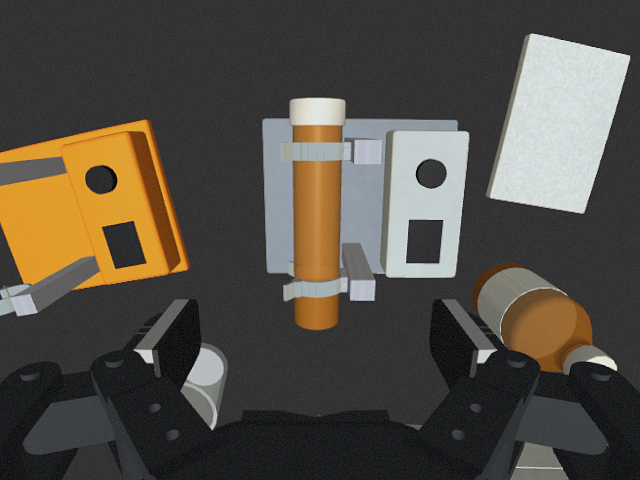

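View pics/t10.png

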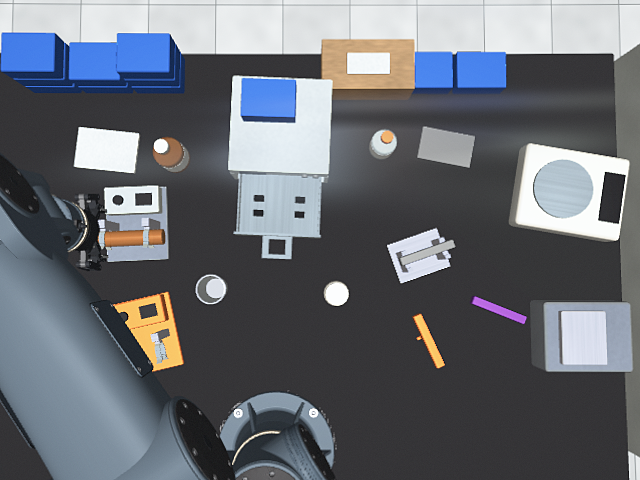

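Run:
```python
from h import *
c=load("w10"); i=c["image"]
cv2.imwrite("pics/w10c.png",cv2.resize(i[80:350,240:480],None,fx=2.5,fy=2.2,interpolation=cv2.INTER_CUBIC))
hsv=cv2.cvtColor(i,cv2.COLOR_BGR2HSV); m=cv2.inRange(hsv,(5,120,40),(22,255,255)); m[:, :270]=0;m[:,370:]=0
for v in (135,180,200,220,240,260,310,320):
    x=np.where(m[v])[0]; 
    a,b=onz(c,x.min()-.5,v,.09),onz(c,x.max()+.5,v,.09); print(v,x.min(),x.max(),(a+b)/2,np.linalg.norm(a-b))
ys=np.where(m[:,318])[0];print(ys.min(),ys.max())
for p,z in [((317,98),.11),((317,ys.max()+.5),.108),((317,124),.108)]: print(p,onz(c,*p,z))
for p in [(328,152),(336,152),(328,287),(322,286)]:print("clip",onz(c,*p,.11))
```

```text
135 293 341 [0.5042 0.402  0.09  ] 0.03516472723185254
180 294 340 [0.5057 0.3698 0.09  ] 0.03466915686752924
200 294 340 [0.5065 0.3549 0.09  ] 0.03512253033258894
220 294 339 [0.5068 0.3396 0.09  ] 0.03484158884410426
240 294 339 [0.5076 0.3239 0.09  ] 0.03533259065592909
260 295 338 [0.5083 0.3077 0.09  ] 0.034290106303341436
310 294 338 [0.51   0.2651 0.09  ] 0.0364555530367558
320 295 337 [0.5104 0.2561 0.09  ] 0.0351213626047063
126 329
(317, 98) [0.503  0.4258 0.11  ]
(317, np.float64(329.5)) [0.5111 0.2573 0.108 ]
(317, 124) [0.5038 0.4093 0.108 ]
clip [0.512  0.3914 0.11  ]
clip [0.5174 0.3916 0.11  ]
clip [0.5175 0.2938 0.11  ]
clip [0.513  0.2944 0.11  ]
```

View pics/w10c.png

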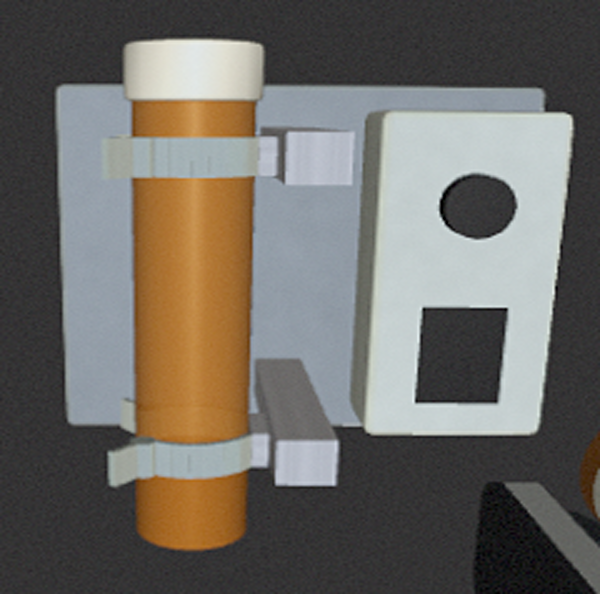

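Run:
```python
from h import *
go(.5068,.3420,.071,-87.5)
t=load("t10");i=t["image"]
cv2.imwrite("pics/t10c.png",cv2.resize(i[165:265,225:335],None,fx=7,fy=6,interpolation=cv2.INTER_CUBIC))
g=cv2.cvtColor(i,cv2.COLOR_BGR2GRAY)
sub=cv2.inRange(g,0,90)[180:230,245:315]
n,l,s,c=cv2.connectedComponentsWithStats(sub)
for k in range(1,n): print(s[k],c[k]+[245,180],onz(t,*(c[k]+[245,180]),.038))
```

```text
t 17.07 pos [0.506  0.3368 0.2367] rot [-90.0154  -0.0178 -87.3812] w 0.0854 F [-0.1671 -0.3671  0.9225]
shift cm [-0.52 16.57  0.1 ] turn 0.12 rows 2.652325011834726 0.011104915559180096
[ 9 15 10  7 60] [258.6333 197.7   ] [0.6063 0.0405 0.038 ]
[51 17  9  6 53] [299.9245 199.4528] [ 0.6021 -0.0595  0.038 ]
[ 9 30  9  6 54] [258.  212.5] [0.5703 0.0418 0.038 ]
[50 32  9  6 54] [299.  214.5] [ 0.5655 -0.0573  0.038 ]
```

View pics/t10c.png

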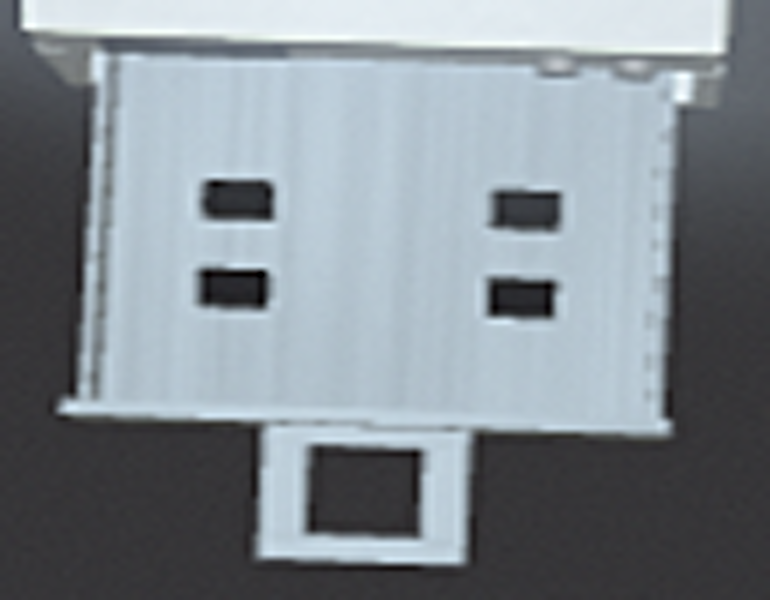

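Request:
move_arm(commands=[[[-0.5, 4, 0.1], 0.1], [[-0.5, 8, 0.1], 0.1], [[-0.5, 12, 0.1], 0.1], [[-0.5, 15, 0.1], 0.1], [[-0.5, 16.3, 0.1], 0.1], [[-0.5, 16.6, 0.1], 0.1], [[-0.5, 16.6, 0.1], 0.1]])

```text
t: 17.95
tool_pos: [0.5074, 0.3429, 0.0719]
eef_rot: [-89.9, 0.0, -87.5]
ft_force: [-0.7, 0.6, 0.1]
gripper_width: 0.0857
```

Run:
```python
from h import *
snap("side","s11")
s=load("s11")["image"]; cv2.imwrite("pics/s11c.png",cv2.resize(s[120:230,230:350],None,fx=6,fy=5.4,interpolation=cv2.INTER_CUBIC))
go(.5068,.3420,.071,-87.5)
```

```text
t 18.0 pos [0.5074 0.343  0.072 ] rot [-89.9191   0.0484 -87.448 ] w 0.0851 F [0.3685 0.1352 0.2498]
shift cm [ 0.1   0.1  -0.06] turn 0.05 rows 0.024913293190893263 0.004857753881150695
```

View pics/s11c.png

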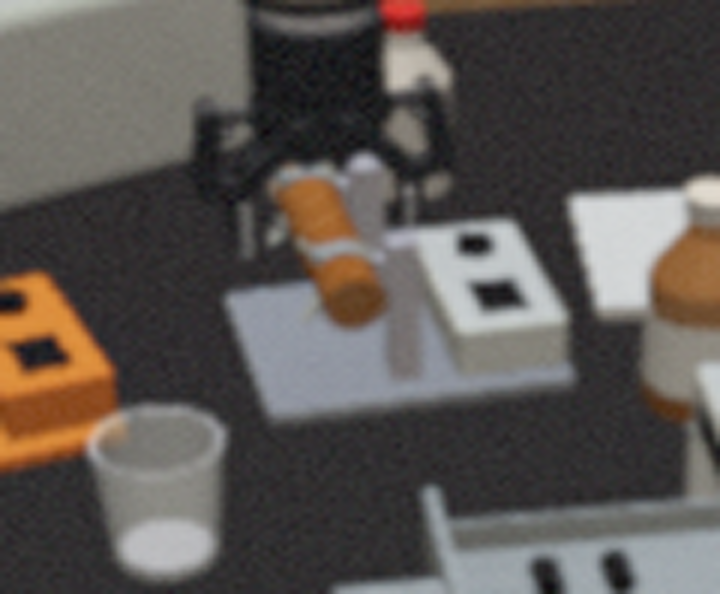

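Request:
move_arm(commands=[[[0, 0.1, -0.05], 0], [[0, 0.1, -0.05], 0], [[0, 0.1, -0.05], 0], [[0, 0.1, -0.05], 0], [[0, 0.1, -0.05], 0]], claw=255, force=70)

```text
t: 18.62
tool_pos: [0.5065, 0.3429, 0.07]
eef_rot: [-90.0, 0.0, -87.4]
ft_force: [1.1, 0.2, 2.5]
gripper_width: 0.0346
```

Request:
move_arm(commands=[[[0, 0, -0.3], 0], [[0, 0, -0.7], 0], [[0, 0, -1.2], 0], [[0, 0, -1.8], 0], [[0, 0, -2.4], 0], [[0, 0, -3.2], 0], [[0, 0, -4], 0], [[0, 0, -4.8], 0]])

```text
t: 19.62
tool_pos: [0.4576, 0.3406, 0.0698]
eef_rot: [-90.0, -0.0, -87.4]
ft_force: [0.4, -0.3, -1.3]
gripper_width: 0.0344
```

Request:
move_arm(commands=[[[0, 0, -0.8], 0], [[0, 0, -1.6], 0], [[0, 0, -2.2], 0], [[0, 0, -2.2], 0]])

```text
t: 20.12
tool_pos: [0.436, 0.3396, 0.0699]
eef_rot: [-90.0, 0.0, -87.4]
ft_force: [0.4, 0.1, -1.8]
gripper_width: 0.0339
```

Run:
```python
from h import *
snap("side","s12");snap("wrist","w12")
s=load("s12")["image"]; cv2.imwrite("pics/s12c.png",cv2.resize(s[120:230,230:350],None,fx=6,fy=5.4,interpolation=cv2.INTER_CUBIC))
go(.4368,.3420,.071,-87.5)
```

```text
t 20.23 pos [0.4365 0.3397 0.0699] rot [-89.9863   0.0064 -87.4398] w 0.0344 F [ 0.2966 -1.2641 -2.1916]
shift cm [-0.23 -0.11  0.04] turn 0.06 rows 0.041469762281261195 0.005623596180141683
```

View pics/s12c.png

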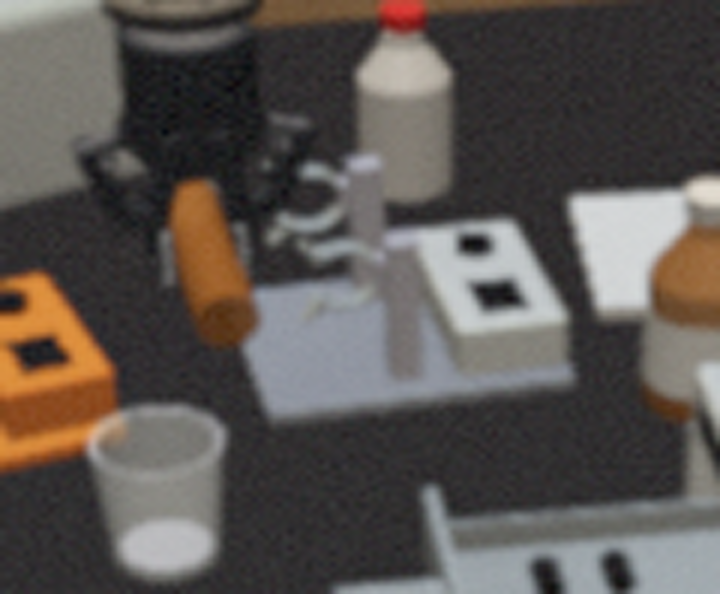

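View pics/w12.png

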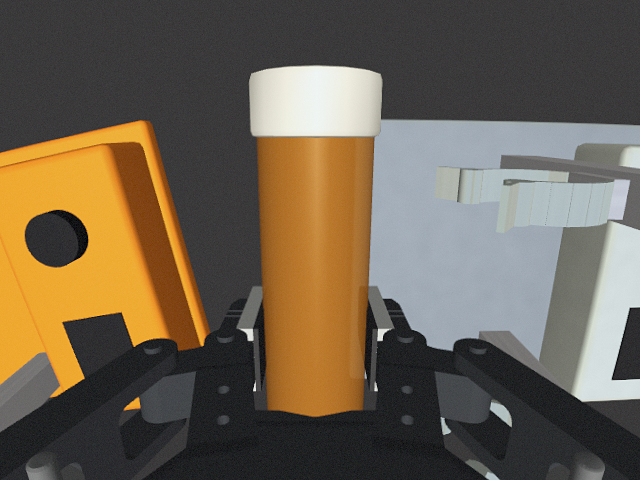

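Request:
move_arm(commands=[[[0, -1, 0], 0], [[0, -3, 0], 0], [[0, -6, 0], 0], [[0, -9, 0], 0], [[0, -12, 0], 0], [[0, -14, 0], 0], [[0, -14, 0], 0]])

```text
t: 21.1
tool_pos: [0.4372, 0.3401, 0.2115]
eef_rot: [-89.9, 0.1, -87.5]
ft_force: [-0.1, -0.0, -2.7]
gripper_width: 0.034
```

Run:
```python
from h import *
c=load("w12"); p=c["st"]["tool_pos"]; R=toolT(c["st"])[:3,:3]
for uv,z in [((316,67),.109),((316,136),.107)]:
    q=onz(c,*uv,z); print(q,R.T@(q-p))
for v in (160,220,280): 
    hsv=cv2.cvtColor(c["image"],cv2.COLOR_BGR2HSV)
    m=cv2.inRange(hsv[v:v+1,240:400],(5,120,40),(22,255,255))[0]; x=np.where(m)[0]+240
    q=onz(c,(x.min()+x.max())/2,v,.0889); print(v,x.min(),x.max(),R.T@(q-p))
go(.5861,-.0086,.2,-92.4)
```

```text
[0.4328 0.4224 0.109 ] [-0.0828 -0.0391  0.0002]
[0.4336 0.4057 0.107 ] [-0.0661 -0.0371  0.0002]
160 258 372 [-0.0587 -0.019  -0.    ]
220 260 370 [-0.0396 -0.019  -0.    ]
280 262 367 [-0.0188 -0.019  -0.0002]
t 21.1 pos [0.4372 0.3401 0.2115] rot [-89.8593   0.0992 -87.4504] w 0.034 F [-0.1194 -0.0436 -2.7368]
shift cm [35.5   1.12 13.32] turn 4.95 rows 6.06978812629928 0.4625839821349401
```

Request:
move_arm(commands=[[[3, 0.1, 1.2], 0.5], [[8, 0.2, 3], 1], [[14, 0.4, 5.2], 2], [[20, 0.6, 7.5], 3], [[26, 0.8, 9.7], 4], [[31, 1, 11.6], 4.7], [[34.5, 1.1, 13], 5], [[35.3, 1.1, 13.3], 5]])

```text
t: 22.1
tool_pos: [0.5851, -0.0093, 0.1975]
eef_rot: [-90.1, -0.0, -92.6]
ft_force: [0.2, 1.3, -2.3]
gripper_width: 0.0342
```

Request:
move_arm(commands=[[[0, 0, 0], 0], [[0, 0, 0], 0], [[0, 0, 0], 0]])

```text
t: 22.48
tool_pos: [0.5847, -0.0061, 0.1989]
eef_rot: [-90.0, 0.0, -92.4]
ft_force: [1.6, -0.2, -1.8]
gripper_width: 0.0342
```

Run:
```python
from h import *
snap("side","s13");snap("wrist","w13")
s=load("s13")["image"]; cv2.imwrite("pics/s13c.png",cv2.resize(s[130:280,270:440],None,fx=4.5,fy=4,interpolation=cv2.INTER_CUBIC))
go(.5861,-.0066,.036,-92.4)
```

```text
t 22.57 pos [ 0.5848 -0.0064  0.199 ] rot [-89.9879   0.0019 -92.3823] w 0.034 F [ 0.1071 -0.3033 -1.1678]
shift cm [ 0.02 16.3   0.12] turn 0.02 rows 2.6076201542182904 0.00165695488473902
```

View pics/s13c.png

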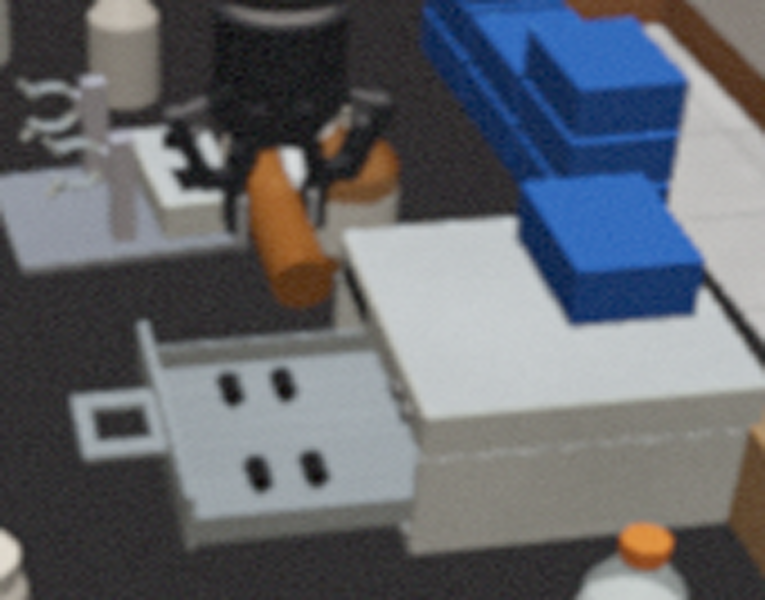

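View pics/w13.png

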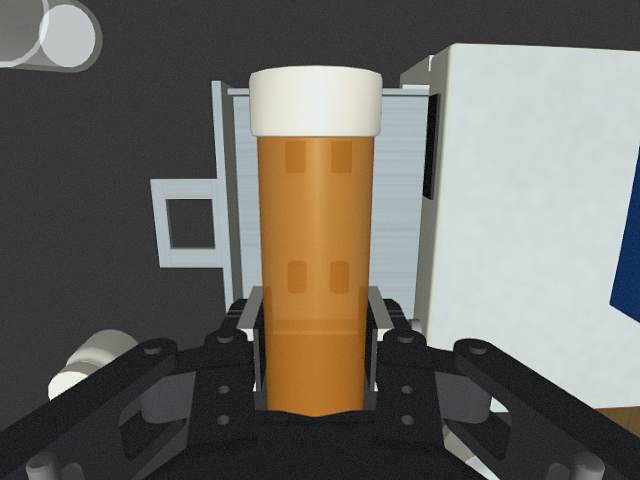

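Run:
```python
from h import *
c=load("w13")
R=np.array([onz(c,*p,.040) for p in [(295,156),(342,156),(297,277),(340,277)]]);print(R,R.mean(0))
h=np.array([onz(c,*p,.05) for p in [(167,199),(215,199),(215,248),(171,248)]]);print("hole",h,h.mean(0), "cradle=hole+93..", h.mean(0)[:2]+0.095*np.array([np.cos(np.radians(2.4)),-np.sin(np.radians(2.4))]))
s=load("s13"); f=lambda p:(p[0]/4.5+270-.4,p[1]/4+130-.4)
R=np.array([onz(s,*f(p),.036) for p in [(232,389),(284,384),(259,472),(315,468)]]);print(R.mean(0))
```

```text
[[ 0.5718  0.0438  0.04  ]
 [ 0.6075  0.0424  0.04  ]
 [ 0.5681 -0.0539  0.04  ]
 [ 0.6036 -0.0554  0.04  ]] [ 0.5878 -0.0058  0.04  ]
hole [[ 0.4733  0.0169  0.05  ]
 [ 0.5101  0.0152  0.05  ]
 [ 0.5059 -0.0234  0.05  ]
 [ 0.471  -0.022   0.05  ]] [ 0.4901 -0.0033  0.05  ] cradle=hole+93.. [ 0.585  -0.0073]
[ 0.5864 -0.0127  0.036 ]
```

Request:
move_arm(commands=[[[0, 3, 0.2], 0], [[0, 7, 0.2], 0], [[0, 11, 0.2], 0], [[0, 14, 0.2], 0], [[0, 15.5, 0.2], 0], [[0, 16.2, 0.2], 0], [[0, 16.2, 0.2], 0]])

```text
t: 23.45
tool_pos: [0.5873, -0.0071, 0.0373]
eef_rot: [-90.0, 0.0, -92.4]
ft_force: [-0.2, -1.2, -1.0]
gripper_width: 0.0341
```

Request:
move_arm(commands=[[[0, 0.2, 0], 0], [[0, 0.4, 0], 0], [[0, 0.4, 0], 0]])

```text
t: 23.82
tool_pos: [0.587, -0.0072, 0.0329]
eef_rot: [-90.0, -0.0, -92.4]
ft_force: [-0.7, -1.5, -1.6]
gripper_width: 0.0342
```

Run:
```python
from h import *
snap("side","s14");snap("wrist","w14")
s=load("s14")["image"]; cv2.imwrite("pics/s14c.png",cv2.resize(s[150:270,300:420],None,fx=6,fy=5,interpolation=cv2.INTER_CUBIC))
go(.5867,-.0066,.032,-92.4)
```

```text
t 23.93 pos [ 0.587  -0.0072  0.0329] rot [-89.994    0.0017 -92.4416] w 0.0342 F [-0.211   0.9346 -1.5608]
shift cm [-0.06  0.09 -0.03] turn -0.04 rows 0.018250344640394406 0.0038842656665676865
```

View pics/s14c.png

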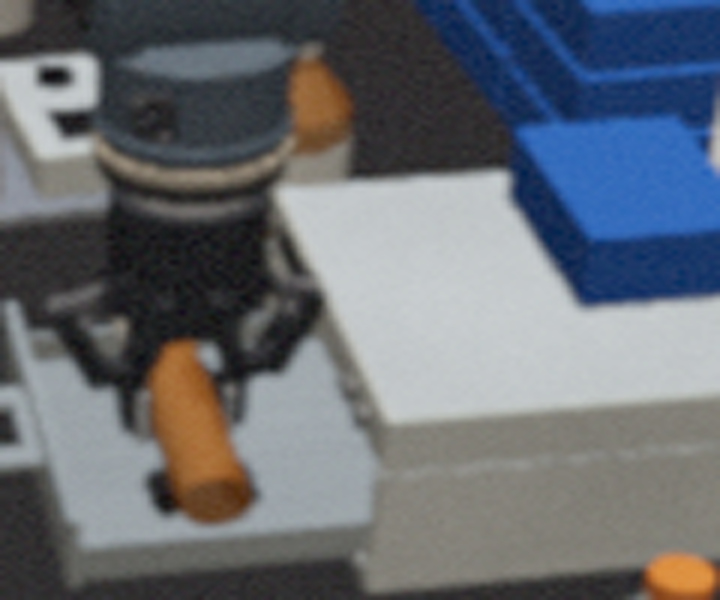

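View pics/w14.png

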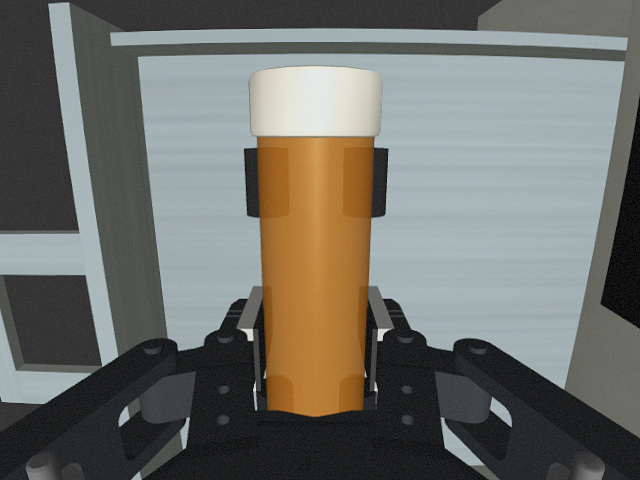

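Request:
move_arm(commands=[[[0, 0.1, 0], 0], [[0, 0.2, 0], 0], [[0, 0.2, 0], 0]])

```text
t: 24.3
tool_pos: [0.5876, -0.0072, 0.0315]
eef_rot: [-89.9, -0.0, -92.4]
ft_force: [-0.4, -0.2, 7.3]
gripper_width: 0.0342
```

Run:
```python
from h import *
c=load("w14");T=toolT(c["st"])
for p in [(266,182),(368,182)]: print(T[:3,:3].T@(onz(c,*p,.038)-T[:3,3]))
print(bot.read_state()["ft_force"],bot.read_state()["tool_pos"])
```

```text
[-0.0501 -0.005  -0.0172]
[-0.0501 -0.005   0.0186]
[-0.4332 -0.2128  7.2921] [ 0.5876 -0.0072  0.0315]
```

Request:
move_arm(commands=[[[0, 0, 0], 0], [[0, 0, 0], 0], [[0, 0, 0], 0], [[0, 0, 0], 0], [[0, 0, 0], 0]], claw=80)

```text
t: 24.92
tool_pos: [0.587, -0.0072, 0.0308]
eef_rot: [-90.0, -0.0, -92.4]
ft_force: [-0.3, -0.8, 1.2]
gripper_width: 0.0586
```

Request:
move_arm(commands=[[[0, -1, 0], 0], [[0, -3, 0], 0], [[0, -6, 0], 0], [[0, -9, 0], 0], [[0, -12, 0], 0], [[0, -15, 0], 0], [[0, -18, 0], 0], [[0, -20, 0], 0]])

```text
t: 25.92
tool_pos: [0.5872, -0.0072, 0.2331]
eef_rot: [-89.9, 0.0, -92.4]
ft_force: [0.1, -0.6, -0.9]
gripper_width: 0.0588
```

Run:
```python
from h import *
snap("side","s15");snap("wrist","w15")
go(.5867,-.0066,.032,-92.4)
```

```text
t 26.02 pos [ 0.5879 -0.0072  0.2336] rot [-89.7692   0.0072 -92.4408] w 0.0588 F [0.2321 0.0398 0.4364]
shift cm [-0.05 20.16 -0.21] turn -0.04 rows 3.2256058351343544 0.0038122049699731496
```

View pics/s15.png

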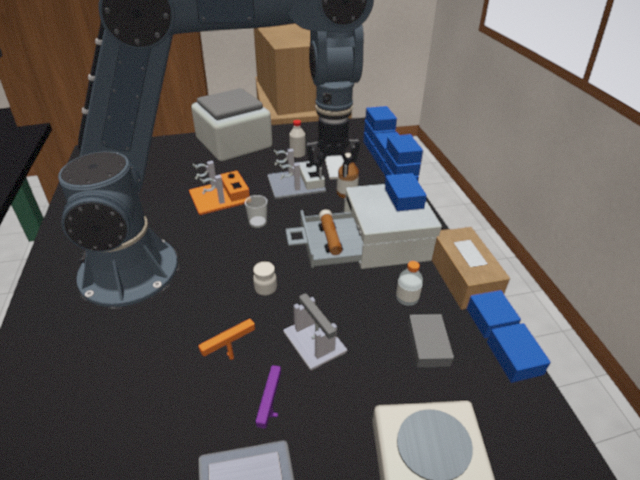

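View pics/w15.png

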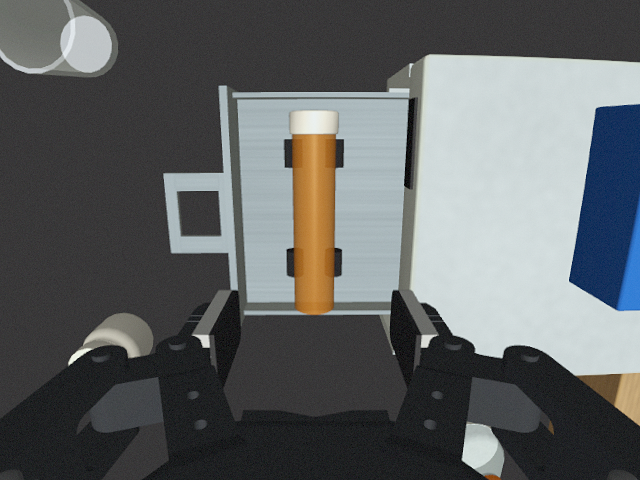

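Run:
```python
from h import *
c=load("w15")
e=np.array([onz(c,314,111,.071),onz(c,314,313,.069)]);print("tube mid",e.mean(0),"len",np.linalg.norm(e[0]-e[1]),"yaw",np.degrees(np.arctan2(*(e[0]-e[1])[[1,0]]))-90)
R=np.array([onz(c,*p,.036) for p in [(288.5,153),(340,153),(291,262),(338,262)]]);print("rollers",R.mean(0))
h=np.array([onz(c,*p,.05) for p in [(178,191),(222,191),(221,237),(181,237)]]);print("hole",h.mean(0))
f=np.array([onz(c,427,57,.125),onz(c,412,330,.125)]);print("cab front",f)
```

```text
tube mid [ 0.5879 -0.0082  0.07  ] len 0.16710177462534 yaw -2.4670857795074
rollers [ 0.5883 -0.0069  0.036 ]
hole [ 0.4903 -0.004   0.05  ]
cab front [[ 0.661   0.1017  0.125 ]
 [ 0.6556 -0.081   0.125 ]]
```

Run:
```python
from h import *
print(bot.hand_in()); print(bot.read_state()["t"])
```

```text
the job is handed in; nothing more can be done
None
the job is handed in; nothing more can be done
```

The job is handed in: the tray is out, the hook is back on its rest, and the tube is lying on the four rollers. The last clock reading before hand-in was about 26 s of the 64 s allowed; the hand-in gave no verdict.

**What I did:**
- I lifted the grey hook off its rest, put its rod through the tray's finger hole and pulled the tray out about 120 mm. It had started about 18 mm out.
- I hung the hook back where it had been and let go.
- I pulled the tube about 70 mm sideways out of both clips, set it on the rollers until I felt about 7 N of contact, released it and raised the gripper clear.

**Last checks:**
- **Tube:** its middle is within about 1.5 mm of the rollers' centre, and it lies about 0.1° off the cabinet's axis.
- **Tray:** about 131–137 mm out. The two ways of measuring differ by a few mm, but both are well over the 115 mm needed.
- **Hook:** the side view after release looks the same as at the start.
- **Bystanders:** nothing looked moved in the last side picture; I checked this by eye only.

The camera measurements disagreed by up to about 6 mm along the tube's length for the cradle and up to 3 mm for the finger hole, both within tolerance.

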